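# Sort left and right shelf brackets into the latched drawer

## Robot

A 7-joint arm with a two-finger parallel gripper is mounted at the origin on the work surface. World frame = base frame: x ahead of the robot, y to its left, z up, the work surface at z = 0. Lengths are in m, angles in rad, forces in N, time in s.
With the tool pointing down it reaches from about 0.425 to 0.875 m from the base axis. Payload 4.7 kg.
Tool frame: the origin (TCP) lies between the finger pads; the fingertips stand 14 mm ahead of it and the grasp point (between the pads) lies 5 mm behind it; z points along the fingers, y is the line along which they close (so a half turn about z gives the same grasp; the last joint's range is limited). The gripper opens to 87 mm and grips with 3 to 60 N. Pads are 19 mm wide; open, the fingers measure 117 mm over their backs; the gripper's body (75 mm by 190 mm) begins 51 mm behind the grasp point.
Start: joints at [-1.249, 0.321, -0.07, 1.45, 0.023, 1.371, -0.057], TCP at [0.197, 0.619, 0.237] pointing down, gripper open.
Joint ranges: [-2.86, 2.86], [-0.3, 2.09], [-1.38, 1.24], [0.06, 2.45], [-1.56, 4.7], [0.09, 2.05], [-2.69, 2.69]. Speed limits (rad/s): [2.57, 2.57, 3.14, 3.14, 3.14, 3.14, 3.14].

## Interface

Orientations are given as a rotation vector (axis times angle).
In Python, from bench import get_state, get_image, camera_params, close_job gives the robot as it stands. The module is installed in compiled form; this text tells all that it offers.
- The arm moves only by the tool arm_command, never from a script. Its argument "motion" is a list of rows, each a list of 5 numbers: the finger opening in mm, from 0 to 87, then the shift along the tool's x, y, z in mm, then the turn about the tool's z in degrees. In form: [[gripper, x, y, z, spin], ...]. A call has 1 to 5 rows; each row is the pose to reach, as a shift and turn from the pose commanded when the call began, along the tool's axes at that moment; what a row does not reach only later rows make up. A row lasts 1/12 s, in which the tool goes at most 41.7 mm and 7.16 degrees, less where a joint would pass 70% of its speed; a pose out of reach is approached as far as the arm can. A call with a gripper value outside its range is refused whole. The fingers move at their own pace and stop on an object; "newtons" is the grip in N (left out, the last holds). Time passes only in rows, so rows that repeat a pose let the fingers close. It gives the time, the measured TCP pose, the force, the opening and the grip force at its end, in the units of the state.
- get_state(): the state, without advancing time (a new reading comes with each control period).
- get_image(name): name is "scene" or "top" or "wrist"; returns (picture, depth): 420x560x3 uint8, red, green, blue; 420x560 float32, m along the optical axis (not along the pixel's ray), 0 where there is no reading.
- camera_params(name): a dict with "intrinsics" (3x3 intrinsics, pixels), "D" ([k1, k2, p1, p2, k3] as OpenCV has them; the pictures are not rectified), "extrinsics" (4x4, takes a point from camera to world coordinates). Camera axes: x right, y down, z forward; pixel columns grow to the right and rows downward; lengths in m; the calibration is good to about 2 mm. A picture is of the moment at which its call begins: read the wrist's pose just before it. camera_params takes no time and is no camera call; for the wrist camera it gives the pose at the moment of the call.
- close_job(): hands the job in; it is judged then, once.
The state is a dict: "time": time; "joint_positions": joint angles; "qd": joint speeds; "joint_torque": joint torques, N m; "position": TCP position; "tool_rot": TCP orientation; "ft_force": force on the tool from outside, world axes, zero at the start; "torque": the same for the moment, N m; "grip_width": opening from 0.0 (shut) to 1.0 (fully open); "grip_force": force on a finger pad.
Only numpy, scipy, OpenCV 4.12 (cv2) and the standard library are available. Lean on these libraries where they do the work, as an engineer would, in place of code of your own. Each camera call takes 0.05 s, during which the arm holds its last target. There are 200 camera calls.

## Task

Use the push stick through the brass-rimmed hole to trip the hidden latch so that the drawer springs out, and put every bracket lying on the table into the drawer, left-hand brackets in the left (blue) compartment and right-hand ones in the right (yellow) compartment. Lay the stick back on top of the cabinet, and finally push the drawer shut until it latches. Leave the cup, the jar and the coasters alone.

Things in the scene. Friction and masses are not known exactly. Their poses are not given: they have to be found in the camera images.
- cabinet: low dark wooden cabinet, fixed, 200 mm deep, flat top 80 mm above the table. Origin: on the table under the middle of the shut drawer's front face; x into the cabinet (away from the robot), y to the robot's left, z up. Spans y -225 to +153 mm; the drawer fills the front from y -139 to +139; the panel right of it (y -225 to -143) has the latch hole.
- latch_hole (a point): mouth centre of the 24 x 24 mm brass-rimmed hole in the panel right of the drawer (cabinet frame 0, -192, 42 mm). It runs level along the cabinet's +x; panel 12 mm thick. A sprung latch plate hides squarely behind, its face 80 mm in from the front; pushing it 5 to 10 mm further (3 to 6 N; at most 14 mm) frees the drawer. It springs back. Axes as the cabinet's.
- latch (a joint): turn of the hidden latch in rad: 0 at rest, the drawer comes free at about 0.15 to 0.25, stop at 0.4
- drawer (a joint): drawer travel in m: 0 shut and latched, 0.145 fully out (toward the robot). Once freed it springs out by itself in about 1 s (4.5 N shut, 2.3 N out). It cannot be pulled out while latched. To shut it push its rail in: up to 14 N over the last 25 mm; it must go to 0 or slightly beyond (stop at -0.004), then the latch clicks and holds it.
- rail_front (a point): centre of the front face of the drawer's pale wooden rail, which stands 38 mm out from the drawer's front; rail 160 mm wide (y), 22 mm high, 40 to 62 mm above the table; the drawer's front behind it reaches 66 mm above the table. Moves with the drawer; x points into the cabinet. With the drawer shut it is 38 mm in front of the cabinet's front face.
- bin_left (a point): centre of the inner floor of the drawer's left compartment (blue floor and marks; left as seen from the robot, +y), 12 mm above the table; inside 126 mm along x, 127 mm along y; 8 mm walls 43 mm above the floor (front wall 14 mm thick, 54 mm). Its middle lies 68 mm in front of the cabinet when the drawer is out, all of it uncovered. Axes as the cabinet's; moves with the drawer.
- bin_right (a point): the same for the right compartment (yellow floor and marks; right as seen from the robot, -y)
- push_stick: push stick: red handle 60 x 24 x 24 mm with a 10 mm thick, 140 mm long pale wooden rod, 60 g, lying on the cabinet's top. Origin: centre of the handle, on the axis (12 mm above what it lies on); x along the stick toward the rod's end. It balances within the handle.
- stick_tip (a point): free end of the rod, 170 mm from the handle's centre along the stick's x
- wooden_cup: pale wooden cup, 72 mm across the rim, 85 mm high, bystander; origin at the centre of its underside
- coaster_stack: stack of round coasters, 90 mm across, 44 mm high, bystander; origin at the centre of its underside
- wooden_jar: turned wooden jar, 80 mm across, 95 mm high, bystander; origin at the centre of its underside
- cabinet_top (a point): a point on the cabinet's flat top (free of other things), above the drawer near the front edge: 40 mm behind the front face, 50 mm right of the middle, 80 mm above the table; the push stick lies about here. Axes as the cabinet's
- bracket_left_1: LEFT-hand pale wooden L bracket, 16 mm thick, 50 g, flat, brass strip up (may be absent). Short arm nearest you, long arm pointing away: the short arm sticks out to the LEFT. Origin: underside, centre of the 90 x 62 mm outline; x along the 90 x 24 mm long arm (centre line y = -19 mm), z up; short arm at x -45 to -21 mm, out to y = +31 mm; 10 mm fillet in the inner corner.
- bracket_right_1: RIGHT-hand pale wooden L bracket, 16 mm thick, 50 g, flat, brass strip up (may be absent). Short arm nearest you, long arm pointing away: the short arm sticks out to the RIGHT. Origin: underside, centre of the 90 x 62 mm outline; x along the 90 x 24 mm long arm (centre line y = +19 mm), z up; short arm at x -45 to -21 mm, out to y = -31 mm; 10 mm fillet in the inner corner.
- bracket_left_2: LEFT-hand pale wooden L bracket, 16 mm thick, 50 g, flat, brass strip up (may be absent). Short arm nearest you, long arm pointing away: the short arm sticks out to the LEFT. Origin: underside, centre of the 90 x 62 mm outline; x along the 90 x 24 mm long arm (centre line y = -19 mm), z up; short arm at x -45 to -21 mm, out to y = +31 mm; 10 mm fillet in the inner corner.
- bracket_right_2: RIGHT-hand pale wooden L bracket, 16 mm thick, 50 g, flat, brass strip up (may be absent). Short arm nearest you, long arm pointing away: the short arm sticks out to the RIGHT. Origin: underside, centre of the 90 x 62 mm outline; x along the 90 x 24 mm long arm (centre line y = +19 mm), z up; short arm at x -45 to -21 mm, out to y = -31 mm; 10 mm fillet in the inner corner.
- bracket_left_3: LEFT-hand pale wooden L bracket, 16 mm thick, 50 g, flat, brass strip up (may be absent). Short arm nearest you, long arm pointing away: the short arm sticks out to the LEFT. Origin: underside, centre of the 90 x 62 mm outline; x along the 90 x 24 mm long arm (centre line y = -19 mm), z up; short arm at x -45 to -21 mm, out to y = +31 mm; 10 mm fillet in the inner corner.
- bracket_right_3: RIGHT-hand pale wooden L bracket, 16 mm thick, 50 g, flat, brass strip up (may be absent). Short arm nearest you, long arm pointing away: the short arm sticks out to the RIGHT. Origin: underside, centre of the 90 x 62 mm outline; x along the 90 x 24 mm long arm (centre line y = +19 mm), z up; short arm at x -45 to -21 mm, out to y = -31 mm; 10 mm fillet in the inner corner.

How it is judged:
By the outcome, as a careful person would: the job done as asked, in the order asked, and still so for the second after the job is handed in, with the robot touching nothing.
Of bracket_left_1, bracket_right_1, bracket_left_2, bracket_right_2, bracket_left_3, bracket_right_3 only 4 to 6 are there at a start; the rules pass over those that are not, and their reading is None.
At some moment in a run one of bracket_left_1, bracket_right_1, bracket_left_2, bracket_right_2, bracket_left_3, bracket_right_3 may be knocked a few centimetres aside while the robot is not near it.
Once in a run the grip may slacken for a moment while it holds something.
It also fails if it takes over 210 s, if anything falls off the work surface, if the arm or the gripper's body presses on something with over 40 N, if the wrist force passes 120 N, or if a joint passes its speed limit or range.

## Working session

There is one attempt and no reset: what is moved stays moved. The work goes in short steps, Python scripts to look and compute and a tool call to move; the robot and the scene stay as the last step left them, time stands still between calls to the robot, and variables do not carry over. Pictures are saved under pics/ and viewed, at most 14 in all, crops included, and the job is handed in when it is done.

Besides the shell and the picture viewer there is one more tool, called after ">>>" as a command line: name --pt "numbers of a row" for each row, then --argument value for the rest. arm_command: Moves the arm, as the interface text tells. Its arguments: {"type":"object","properties":{"motion":{"type":"array"},"newtons":{"type":"number"}},"required":["motion"]}

```bash
mkdir -p pics
python3 - <<'E'
from bench import *
import cv2,numpy as np
s=get_state();print(s['position'],s['tool_rot'],s['grip_width'])
for n in("top","scene"):
    im,d=get_image(n);p=camera_params(n);print(n,p['intrinsics'],p['D'],p['extrinsics'])
    cv2.imwrite(f'pics/{n}0.png',im[:,:,::-1]);np.savez(f'{n}0.npz',im=im,d=d)
E
```

```text
[0.19680024 0.61893158 0.23545296] [-4.81454856e-01 -3.10429637e+00  3.01984394e-03] 0.998982957399228
top [[401.06978181   0.         286.10839489]
 [  0.         401.06978181 211.23281662]
 [  0.           0.           1.        ]] [-0.09080834  0.          0.          0.          0.        ] [[-1.18751946e-02 -9.88897616e-01  1.48123205e-01  4.55417414e-01]
 [-9.99929485e-01  1.17346370e-02 -1.82282453e-03  2.37165084e-02]
 [ 6.44147857e-05 -1.48134407e-01 -9.88967236e-01  1.21743930e+00]
 [ 0.00000000e+00  0.00000000e+00  0.00000000e+00  1.00000000e+00]]
scene [[429.59494027   0.         273.54096669]
 [  0.         429.59494027 214.60683416]
 [  0.           0.           1.        ]] [-0.12345882  0.          0.          0.          0.        ] [[ 0.06468834  0.76767369 -0.63756766  1.36160735]
 [ 0.99781759 -0.05824057  0.0311142   0.00685124]
 [-0.01324675 -0.63818896 -0.7697658   0.99530547]
 [ 0.          0.          0.          1.        ]]
```

View pics/top0.png

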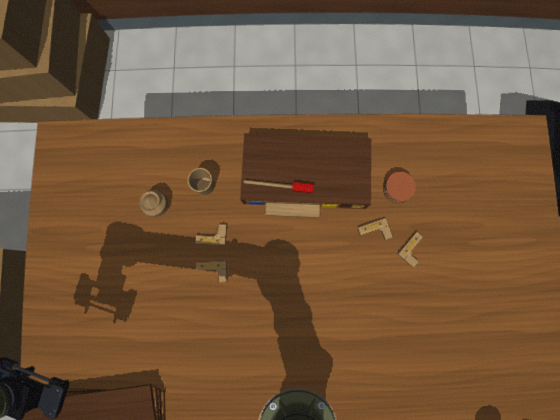

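View pics/scene0.png

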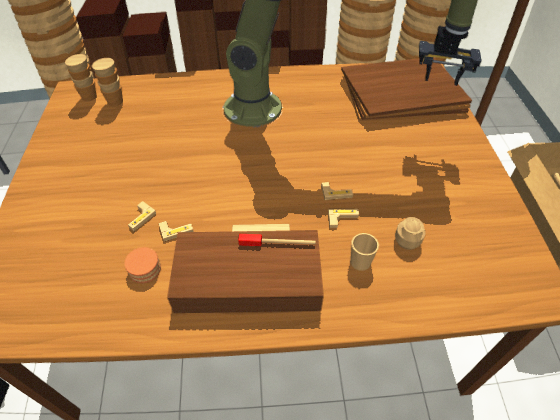

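The top view shows four brackets at about (212,235), (212,270), (376,228) and (411,248). The stick's red handle is at (303,187), with the rod pointing left. The cabinet spans roughly (242–371, 130–207), and the cup, jar and coasters stand well clear. Next I'll measure positions.

```bash
cat > h.py <<'E'
import numpy as np,cv2
from bench import *
from scipy.spatial.transform import Rotation as R
def w(px,p,z):
    px=np.asarray(px,float).reshape(-1,1,2)
    u=cv2.undistortPoints(px,p['intrinsics'],np.array(p['D'])).reshape(-1,2)
    E=np.asarray(p['extrinsics']);r=np.c_[u,np.ones(len(u))]@E[:3,:3].T;o=E[:3,3]
    return o+r*((z-o[2])/r[:,2])[:,None]
def proj(X,p):
    E=np.linalg.inv(np.asarray(p['extrinsics']));X=np.atleast_2d(X)
    return cv2.projectPoints(X,cv2.Rodrigues(E[:3,:3])[0],E[:3,3],p['intrinsics'],np.array(p['D']))[0].reshape(-1,2)
def blobs(m,amin):
    cs,_=cv2.findContours(m.astype(np.uint8),cv2.RETR_EXTERNAL,cv2.CHAIN_APPROX_NONE)
    return [c.reshape(-1,2) for c in cs if cv2.contourArea(c)>=amin]
def pose():
    s=get_state();y=R.from_rotvec(s['tool_rot']).as_matrix()
    print('t',round(s['time'],2),'TCP',s['position'].round(4),'toolx',y[:2,0].round(3),'tooly',y[:2,1].round(3),'w',round(s['grip_width']*87,1),'gf',s['grip_force'],'F',np.round(s['ft_force'],1),'q7',np.round(s['joint_positions'][6],2))
    return s,y
def rel(target,yaw_tooly_deg=None):
    """print tool-frame shift mm to world target; spin so tool y lies along given world angle (mod 180)"""
    s,M=pose();d=(np.asarray(target)-s['position'])@M*1000;o=''
    if yaw_tooly_deg is not None:
        a=np.degrees(np.arctan2(M[1,1],M[0,1]));e=-( (yaw_tooly_deg-a+90)%180-90) # tool z down
        o=f'spin {e:.1f}'
    print('shift',d.round(1),o)
E
python3 - <<'E'
from h import *
pose()
f=np.load('top0.npz');im=f['im'];d=f['d'];p=camera_params('top')
hsv=cv2.cvtColor(im,cv2.COLOR_RGB2HSV)
# heights
h,wd=d.shape;vv,uu=np.mgrid[:h,:wd]
u=cv2.undistortPoints(np.stack([uu,vv],-1).reshape(-1,1,2).astype(float),p['intrinsics'],np.array(p['D'])).reshape(h,wd,2)
E=p['extrinsics'];P=np.dstack([u*d[...,None],d])@E[:3,:3].T+E[:3,3]
np.save('P.npy',P)
m=(abs(P[...,2]-.08)<.008)&(P[...,0]>.5)&(abs(P[...,1])<.3)
for c in blobs(m,800):
    q=w(c,p,.08)[:,:2]*1000; r=cv2.minAreaRect(q.astype(np.float32));print('cab',cv2.boxPoints(r).round(1).tolist(),r)
red=(hsv[...,1]>200)&((hsv[...,0]<5)|(hsv[...,0]>175))&(im[...,0]>120)
for c in blobs(red,20):
    q=w(c,p,.104)[:,:2]*1000;r=cv2.minAreaRect(q.astype(np.float32));print('red',r,c.mean(0))
m=(P[...,2]>.008)&(P[...,2]<.024)&(P[...,0]>.35)&(P[...,0]<.62)
for c in blobs(m,100):
    q=w(c,p,.016)[:,:2]*1000;r=cv2.minAreaRect(q.astype(np.float32));print('br',c.mean(0).round(),np.round(r[0]),np.round(r[1]),round(r[2],1))
cv2.imwrite('pics/zoom.png',cv2.resize(im[180:290,180:440,::-1],None,fx=3,fy=3,interpolation=cv2.INTER_CUBIC))
E
```

```text
t 0.1 TCP [0.1968 0.619  0.2356] toolx [-0.953  0.303] tooly [0.303 0.953] w 87.2 gf 0.0 F [ 0.2 -0.   0.1] q7 -0.06
cab [[641.0, -220.6999969482422], [844.2000122070312, -230.89999389648438], [863.0999755859375, 144.10000610351562], [659.7999877929688, 154.3000030517578]] ((752.0137939453125, -38.2752685546875), (375.4898376464844, 203.47125244140625), 87.11761474609375)
red ((690.7105712890625, -26.42563819885254), (57.553123474121094, 22.75868034362793), 83.51553344726562) [302.55769231 187.05769231]
br [213. 268.] [458. 248.] [91. 59.] 89.6
br [411. 250.] [ 516. -364.] [62. 94.] 49.5
br [213. 237.] [568. 250.] [92. 61.] 86.1
br [376. 229.] [ 568. -245.] [62. 93.] 17.5
```

View pics/zoom.png

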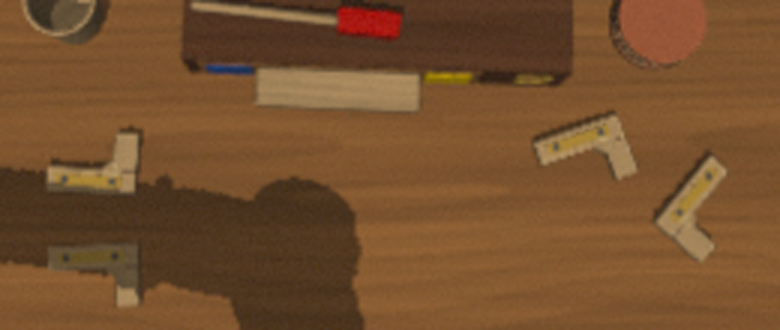

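The crop confirms their hands. Left-hand brackets are at world (458,248) and (568,−245) mm; right-hand ones are at (568,250) and (516,−364) mm. The cabinet origin is about (652,3) mm, yawed −2.9°. I'll move above the stick handle.

>>> arm_command --pt "87 -40 -28 0 0" --pt "87 -75 -52 0 0" --pt "87 -110 -77 0 0" --pt "87 -140 -98 0 0" --pt "87 -166 -116 0 0" --newtons 30

```text
time: 0.52
position: [0.3217, 0.4558, 0.2362]
tool_rot: [0.484, 3.104, -0.002]
ft_force: [1.1, 0.5, -0.2]
grip_width: 1.002
grip_force: 0.0
```

>>> arm_command --pt "87 -34 -24 0 0" --pt "87 -68 -47 0 0" --pt "87 -102 -71 0 0" --pt "87 -136 -95 0 0" --pt "87 -166 -116 0 0"

```text
time: 0.93
position: [0.4443, 0.2949, 0.2364]
tool_rot: [0.484, 3.104, -0.001]
ft_force: [0.8, 0.1, -0.1]
grip_width: 0.997
grip_force: 0.0
```

>>> arm_command --pt "87 -34 -24 0 0" --pt "87 -68 -47 0 0" --pt "87 -102 -71 0 0" --pt "87 -136 -95 0 0" --pt "87 -166 -116 0 0"

```text
time: 1.35
position: [0.5672, 0.134, 0.2364]
tool_rot: [0.484, 3.104, -0.001]
ft_force: [1.4, 0.5, -0.3]
grip_width: 1.005
grip_force: 0.0
```

>>> arm_command --pt "87 -34 -24 0 0" --pt "87 -68 -47 0 0" --pt "87 -102 -71 0 0" --pt "87 -136 -95 0 0" --pt "87 -166 -116 0 0"

```text
time: 1.77
position: [0.69, -0.0265, 0.2359]
tool_rot: [-0.483, -3.104, 0.001]
ft_force: [0.3, 0.4, 0.5]
grip_width: 0.999
grip_force: 0.0
```

>>> arm_command --pt "87 0 0 0 7" --pt "87 0 0 0 14" --pt "87 0 0 0 21" --pt "87 0 0 0 28" --pt "87 0 0 0 35"

```text
time: 2.18
position: [0.6889, -0.0239, 0.2357]
tool_rot: [-1.401, -2.811, 0.001]
ft_force: [0.7, -0.3, -0.2]
grip_width: 0.998
grip_force: 0.0
```

>>> arm_command --pt "87 0 0 0 7" --pt "87 0 0 0 14" --pt "87 0 0 0 21" --pt "87 0 0 0 28" --pt "87 0 0 0 35"

```text
time: 2.6
position: [0.6889, -0.0237, 0.2359]
tool_rot: [-2.181, -2.26, 0.001]
ft_force: [-0.9, -0.3, 0.0]
grip_width: 0.997
grip_force: 0.0
```

>>> arm_command --pt "87 0 0 0 5" --pt "87 0 0 0 9" --pt "87 0 0 0 9"

```text
time: 2.85
position: [0.6889, -0.0237, 0.2359]
tool_rot: [-2.347, -2.087, 0.002]
ft_force: [-0.7, -0.2, -0.2]
grip_width: 1.003
grip_force: 0.0
```

Run:
```python
from h import *
rel([.6907,-.0264,.2],-6.5)
p=camera_params('wrist');im,d=get_image('wrist');print(p['intrinsics'][0],p['D'],np.round(p['extrinsics'],3))
cv2.imwrite('pics/w1.png',im[:,:,::-1])
hsv=cv2.cvtColor(im,cv2.COLOR_RGB2HSV)
red=(hsv[...,1]>200)&((hsv[...,0]<5)|(hsv[...,0]>175))&(im[...,0]>100)
for c in blobs(red,200):
    q=w(c,p,.104)[:,:2]*1000;r=cv2.minAreaRect(q.astype(np.float32));print('red',r,c.mean(0))
```

```text
t 2.85 TCP [ 0.6889 -0.0237  0.2359] toolx [0.117 0.993] tooly [ 0.993 -0.117] w 87.3 gf 0.0 F [-0.7 -0.2 -0.2] q7 0.08
shift [-2.5  2.1 35.9] spin -0.2
[343.07213798   0.         279.30595076] [-0.07944638  0.          0.          0.          0.        ] [[ 0.993 -0.112 -0.03   0.697]
 [-0.116 -0.962 -0.247  0.043]
 [-0.001  0.248 -0.969  0.384]
 [ 0.     0.     0.     1.   ]]
```

View pics/w1.png

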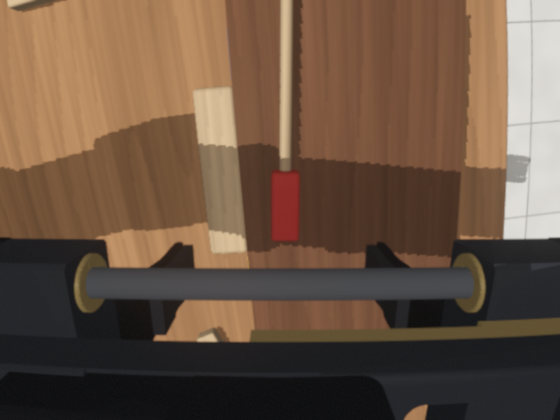

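The wrist picture shows the handle at about (286,206), with the rod running up the picture at column 287. It is in shadow, so I'll loosen the red threshold.

Run:
```python
from h import *
p=camera_params('wrist');im=cv2.imread('pics/w1.png')[:,:,::-1].astype(int)
red=(im[...,0]>70)&(im[...,1]<50)&(im[...,2]<60)&(im[...,0]>3*im[...,1])
for c in blobs(red,400):
    q=w(c,p,.104)[:,:2]*1000;r=cv2.minAreaRect(q.astype(np.float32));print('red',r,c.mean(0))
q=w([[286.5,30],[286,150],[286,206]],p,.096)*1000;print(q.round(1))
```

```text
red ((693.6981201171875, -23.16028594970703), (57.79597091674805, 21.81330680847168), 83.2251968383789) [284.4021164  204.04761905]
[[710.2 115.1  96. ]
 [699.7  22.6  96. ]
 [694.5 -24.9  96. ]]
```

>>> arm_command --pt "87 0 4 30 0" --pt "87 0 4 65 0" --pt "87 0 4 100 0" --pt "87 0 4 125 0" --pt "87 0 4 138 0"

```text
time: 3.32
position: [0.6907, -0.0238, 0.0943]
tool_rot: [-2.341, -2.089, 0.007]
ft_force: [-18.8, 3.3, 83.2]
grip_width: 0.999
grip_force: 53.8
```

>>> arm_command --pt "10 0 0 0 0" --pt "10 0 0 0 0" --pt "10 0 0 0 0" --pt "10 0 0 0 0" --pt "10 0 0 0 0" --newtons 35

```text
time: 3.73
position: [0.6936, -0.0243, 0.0993]
tool_rot: [2.345, 2.089, 0.002]
ft_force: [0.7, 0.2, -0.1]
grip_width: 0.706
grip_force: 0.0
```

>>> arm_command --pt "10 0 0 0 0" --pt "10 0 0 0 0" --pt "10 0 0 0 0" --pt "10 0 0 0 0" --pt "10 0 0 0 0"

```text
time: 4.15
position: [0.6932, -0.0243, 0.0986]
tool_rot: [2.346, 2.089, 0.0]
ft_force: [-0.1, 0.5, 0.5]
grip_width: 0.326
grip_force: 0.0
```

>>> arm_command --pt "10 0 0 0 0" --pt "10 0 0 -15 0" --pt "10 0 0 -45 0" --pt "10 0 0 -75 0" --pt "10 0 0 -100 0"

```text
time: 4.57
position: [0.6935, -0.0247, 0.2017]
tool_rot: [2.346, 2.088, 0.002]
ft_force: [0.8, -0.1, -1.1]
grip_width: 0.272
grip_force: 35.0
```

Held, at 23.7 mm. That descent overshot onto the cabinet top, so I'll go down more slowly from now on. Next I'll move toward the hole and turn the stick.

>>> arm_command --pt "10 -25 -22 0 0" --pt "10 -55 -48 0 0" --pt "10 -85 -74 0 0" --pt "10 -112 -97 0 0" --pt "10 -137 -119 0 0"

```text
time: 4.98
position: [0.5574, -0.1487, 0.1996]
tool_rot: [2.347, 2.087, 0.001]
ft_force: [-0.5, -0.9, -0.2]
grip_width: 0.272
grip_force: 35.0
```

>>> arm_command --pt "10 -25 -22 0 0" --pt "10 -40 -35 0 0" --pt "10 -40 -35 0 5" --pt "10 -40 -35 0 10" --pt "10 -40 -35 0 16"

```text
time: 5.4
position: [0.5195, -0.1831, 0.1999]
tool_rot: [2.619, 1.734, 0.003]
ft_force: [0.8, -0.2, -1.3]
grip_width: 0.272
grip_force: 35.0
```

>>> arm_command --pt "10 0 0 0 7" --pt "10 0 0 0 14" --pt "10 0 0 0 21" --pt "10 0 0 0 28" --pt "10 0 0 0 35"

```text
time: 5.82
position: [0.5197, -0.1827, 0.1996]
tool_rot: [-3.02, -0.865, -0.002]
ft_force: [0.4, -0.1, -1.0]
grip_width: 0.274
grip_force: 35.0
```

>>> arm_command --pt "10 0 0 0 7" --pt "10 0 0 0 14" --pt "10 0 0 0 21" --pt "10 0 0 0 28" --pt "10 0 0 0 35"

```text
time: 6.23
position: [0.5198, -0.1826, 0.1996]
tool_rot: [-3.14, 0.082, -0.002]
ft_force: [0.2, -0.0, -0.6]
grip_width: 0.273
grip_force: 35.0
```

>>> arm_command --pt "10 0 0 0 0" --pt "10 0 0 0 0"

```text
time: 6.4
position: [0.5198, -0.1825, 0.1993]
tool_rot: [-3.141, 0.067, -0.001]
ft_force: [-0.3, 0.3, -0.5]
grip_width: 0.272
grip_force: 35.0
```

Run:
```python
from h import *
pose()
p=camera_params('wrist');im,d=get_image('wrist');np.savez('w2.npz',im=im,d=d,**p)
cv2.imwrite('pics/w2.png',im[:,:,::-1])
```

```text
t 6.4 TCP [ 0.5198 -0.1825  0.1993] toolx [ 0.999 -0.043] tooly [-0.043 -0.999] w 23.6 gf 34.99835729598999 F [-0.3  0.3 -0.5] q7 -1.17
```

View pics/w2.png

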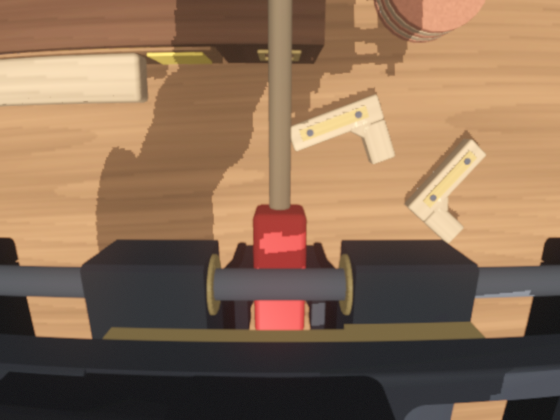

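The brass rim shows at about (279,55), columns 258–301, right behind the rod at column 280. The pale rail's corner is at (140,100). Converting these to positions.

Run:
```python
from h import *
f=np.load('w2.npz');p=dict(intrinsics=f['intrinsics'],D=f['D'],extrinsics=f['extrinsics']);im=f['im'].astype(int)
print('rim',(w([[258,56],[301,56]],p,.054)*1000).round(1).tolist())
for row in (5,60,120,190):
    l=im[row,240:320].sum(1);print(row,[int(x) for x in im[row,262:300,0]][::3])
# rod edges via gradient
zr=f['d'];print('rodz depth',zr[30,280],zr[150,280])
E=p['extrinsics']
for px in((280,30),(280,150),(280,190)):
    u=cv2.undistortPoints(np.array([[px]],float),p['intrinsics'],p['D'])[0,0];d=zr[px[1],px[0]]
    print(px,((E[:3,:3]@np.array([u[0]*d,u[1]*d,d])+E[:3,3])*1000).round(1))
print('rail',(w([[146,99],[0,104],[140,53]],p,.062)*1000).round(1).tolist())
```

```text
rim [[643.0, -171.1, 54.0], [641.6, -205.6, 54.0]]
5 [101, 101, 115, 144, 161, 168, 168, 164, 160, 147, 110, 102, 102]
60 [96, 107, 122, 146, 161, 167, 166, 162, 157, 143, 117, 108, 96]
120 [207, 207, 171, 150, 164, 168, 167, 163, 157, 144, 144, 146, 147]
190 [204, 205, 189, 150, 163, 166, 164, 160, 152, 142, 205, 205, 205]
rodz depth 0.1361764 0.14811556
(280, 30) [ 625.3 -187.8  197.1]
(280, 150) [ 576.8 -185.8  197.1]
(280, 190) [ 559.2 -185.   197.1]
rail [[613.7, -79.3, 62.0], [619.7, 50.1, 62.0], [649.3, -78.3, 62.0]]
```

The rim centre (642,−188) lies on the rod's line. I'll back off, go down and insert.

>>> arm_command --pt "10 -25 0 0 0" --pt "10 -50 0 0 0" --pt "10 -70 0 0 0" --pt "10 -75 0 10 0" --pt "10 -75 0 30 0"

```text
time: 6.87
position: [0.4458, -0.1789, 0.1701]
tool_rot: [-3.137, 0.069, -0.01]
ft_force: [0.9, 1.2, -1.8]
grip_width: 0.268
grip_force: 35.0
```

>>> arm_command --pt "10 0 0 30 0" --pt "10 0 0 60 0" --pt "10 0 0 90 0" --pt "10 0 0 110 0" --pt "10 0 0 120 0"

```text
time: 7.28
position: [0.4432, -0.1787, 0.0454]
tool_rot: [3.14, -0.069, -0.007]
ft_force: [-1.4, -0.0, -1.0]
grip_width: 0.276
grip_force: 35.0
```

>>> arm_command --pt "10 0 0 0 0" --pt "10 0 0 0 0"

```text
time: 7.45
position: [0.4447, -0.1794, 0.0482]
tool_rot: [3.14, -0.071, -0.002]
ft_force: [0.4, 0.4, 0.4]
grip_width: 0.272
grip_force: 35.0
```

Run:
```python
from h import *
pose()
p=camera_params('wrist');im,d=get_image('wrist')
im=im.astype(int);print('brass/rod row',[int(x) for x in im[20,230:330,0]][::5])
for px in((280,20),(280,150),(280,190),(280,225)):
    u=cv2.undistortPoints(np.array([[px]],float),p['intrinsics'],p['D'])[0,0];dd=d[px[1],px[0]];E=p['extrinsics']
    print(px,((E[:3,:3]@np.array([u[0]*dd,u[1]*dd,dd])+E[:3,3])*1000).round(1))
```

```text
t 7.45 TCP [ 0.4447 -0.1794  0.0482] toolx [ 0.999 -0.045] tooly [-0.045 -0.999] w 23.7 gf 34.99786198139191 F [0.4 0.4 0.4] q7 -1.07
brass/rod row [167, 167, 167, 166, 166, 166, 166, 166, 170, 195, 198, 193, 168, 166, 166, 154, 146, 145, 146, 164]
(280, 20) [ 554.  -185.1   45.9]
(280, 150) [ 501.7 -182.8   46.2]
(280, 190) [ 484.1 -182.    45.9]
(280, 225) [ 469.9 -181.4   52.7]
```

>>> arm_command --pt "10 15 0 -1 0" --pt "10 35 0 -1 0" --pt "10 55 0 -1 0" --pt "10 75 0 -1 0" --pt "10 90 0 -1 0"

```text
time: 7.92
position: [0.538, -0.1828, 0.0511]
tool_rot: [3.141, -0.068, 0.006]
ft_force: [0.4, -0.1, -0.1]
grip_width: 0.274
grip_force: 35.0
```

>>> arm_command --pt "10 5 0 0 0" --pt "10 10 0 0 0" --pt "10 14 0 0 0"

```text
time: 8.17
position: [0.549, -0.1838, 0.0502]
tool_rot: [-3.141, 0.072, -0.001]
ft_force: [-0.4, -1.2, -1.1]
grip_width: 0.271
grip_force: 35.0
```

>>> arm_command --pt "10 2 0 0 0" --pt "10 5 0 0 0" --pt "10 8 0 0 0" --pt "10 8 0 0 0"

```text
time: 8.5
position: [0.5564, -0.1841, 0.0495]
tool_rot: [-3.141, 0.072, 0.001]
ft_force: [-1.1, -0.7, -0.1]
grip_width: 0.273
grip_force: 35.0
```

Run:
```python
from h import *
pose()
p=camera_params('top');im,d=get_image('top');cv2.imwrite('pics/top2.png',im[:,:,::-1])
c=proj([[.6149,.0,.062],[.57,0,.062]],p);print(c); print([im[r,285].tolist() for r in range(195,270,6)])
```

```text
t 8.5 TCP [ 0.5564 -0.1841  0.0495] toolx [ 0.999 -0.046] tooly [-0.046 -0.999] w 23.7 gf 34.99862730503082 F [-1.1 -0.7 -0.1] q7 -1.0
[[293.58594222 215.7613456 ]
 [293.81156567 231.13807694]]
[[83, 52, 30], [90, 61, 38], [170, 136, 93], [147, 121, 81], [78, 54, 32], [78, 52, 27], [77, 53, 31], [77, 51, 29], [76, 51, 31], [72, 47, 30], [83, 55, 35], [82, 57, 32], [84, 58, 34]]
```

>>> arm_command --pt "10 2 0 0 0" --pt "10 3 0 0 0" --pt "10 3 0 0 0"

```text
time: 8.8
position: [0.5599, -0.1844, 0.0496]
tool_rot: [3.141, -0.073, 0.001]
ft_force: [-0.2, -0.1, -0.5]
grip_width: 0.272
grip_force: 35.0
```

>>> arm_command --pt "10 1 0 0 0" --pt "10 3 0 0 0" --pt "10 3 0 0 0"

```text
time: 9.05
position: [0.563, -0.1841, 0.0496]
tool_rot: [-3.141, 0.072, 0.0]
ft_force: [-3.2, 0.7, -0.6]
grip_width: 0.271
grip_force: 35.0
```

Run:
```python
from h import *
pose()
p=camera_params('top');im,d=get_image('top')
print([im[r,285].tolist() for r in range(195,270,6)])
```

```text
t 9.05 TCP [ 0.563  -0.1841  0.0496] toolx [ 0.999 -0.046] tooly [-0.046 -0.999] w 23.5 gf 34.998788237571716 F [-3.2  0.7 -0.6] q7 -1.0
[[85, 55, 34], [65, 47, 57], [46, 80, 137], [131, 105, 71], [96, 79, 56], [81, 58, 36], [78, 56, 33], [78, 53, 31], [79, 55, 35], [75, 55, 34], [79, 54, 27], [83, 56, 26], [84, 57, 34]]
```

>>> arm_command --pt "10 0 0 0 0" --pt "10 0 0 0 0" --pt "10 0 0 0 0" --pt "10 0 0 0 0" --pt "10 0 0 0 0"

```text
time: 9.52
position: [0.5624, -0.1843, 0.0495]
tool_rot: [-3.14, 0.072, 0.001]
ft_force: [-2.9, 0.5, -0.7]
grip_width: 0.274
grip_force: 35.0
```

>>> arm_command --pt "10 0 0 0 0" --pt "10 0 0 0 0" --pt "10 0 0 0 0" --pt "10 0 0 0 0" --pt "10 0 0 0 0"

```text
time: 9.93
position: [0.5626, -0.1843, 0.0495]
tool_rot: [-3.141, 0.072, 0.0]
ft_force: [-3.1, 1.0, -0.7]
grip_width: 0.27
grip_force: 35.0
```

Run:
```python
from h import *
pose()
p=camera_params('top');im,d=get_image('top');cv2.imwrite('pics/top3.png',im[100:310,130:470,::-1].repeat(2,0).repeat(2,1))
```

```text
t 9.93 TCP [ 0.5626 -0.1843  0.0495] toolx [ 0.999 -0.046] tooly [-0.046 -0.999] w 23.5 gf 34.99833047389984 F [-3.1  1.  -0.7] q7 -1.0
```

View pics/top3.png

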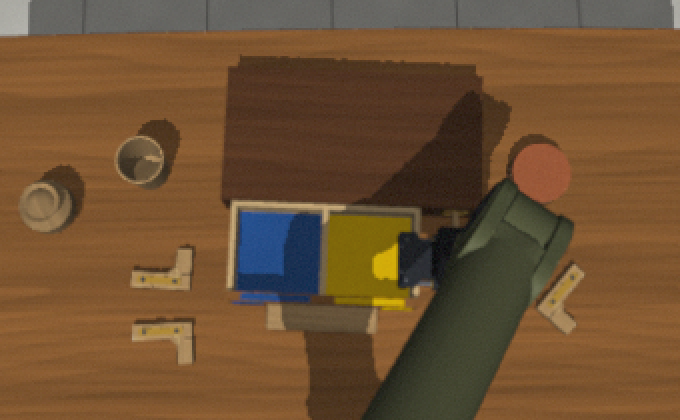

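The drawer is fully out; the blue compartment is at about (280,250) in the crop and the yellow one at (370,250). I'll withdraw the stick and take it back to the cabinet top.

>>> arm_command --pt "10 -15 0 0 0" --pt "10 -40 0 0 0" --pt "10 -70 0 0 0" --pt "10 -100 0 0 0" --pt "10 -115 0 0 0"

```text
time: 10.4
position: [0.4455, -0.1792, 0.0492]
tool_rot: [-3.139, 0.075, -0.0]
ft_force: [-0.7, -0.8, -0.9]
grip_width: 0.271
grip_force: 35.0
```

>>> arm_command --pt "10 0 0 -20 0" --pt "10 0 0 -55 0" --pt "10 0 0 -90 0" --pt "10 0 0 -125 0" --pt "10 0 0 -150 0"

```text
time: 10.82
position: [0.45, -0.1799, 0.2032]
tool_rot: [-3.14, 0.074, -0.011]
ft_force: [1.2, -0.3, -0.7]
grip_width: 0.274
grip_force: 35.0
```

>>> arm_command --pt "10 24 -16 0 0" --pt "10 52 -36 0 0" --pt "10 80 -56 0 0" --pt "10 108 -75 0 0" --pt "10 136 -95 0 0"

```text
time: 11.23
position: [0.591, -0.0889, 0.2001]
tool_rot: [-3.14, 0.071, -0.006]
ft_force: [-0.3, -0.5, -0.4]
grip_width: 0.271
grip_force: 35.0
```

>>> arm_command --pt "10 28 -20 0 0" --pt "10 56 -39 0 0" --pt "10 84 -59 0 0" --pt "10 102 -71 0 0" --pt "10 102 -71 0 -5"

```text
time: 11.65
position: [0.698, -0.0181, 0.1982]
tool_rot: [-3.14, -0.078, -0.006]
ft_force: [-1.4, 1.2, -0.1]
grip_width: 0.27
grip_force: 35.0
```

>>> arm_command --pt "10 0 0 0 -7" --pt "10 0 0 0 -14" --pt "10 0 0 0 -21" --pt "10 0 0 0 -28" --pt "10 0 0 0 -35"

```text
time: 12.07
position: [0.6946, -0.0236, 0.2001]
tool_rot: [2.972, 1.016, 0.005]
ft_force: [-0.3, 0.6, -0.6]
grip_width: 0.273
grip_force: 35.0
```

>>> arm_command --pt "10 0 0 0 -7" --pt "10 0 0 0 -14" --pt "10 0 0 0 -21" --pt "10 0 0 0 -28" --pt "10 0 0 0 -35"

```text
time: 12.48
position: [0.6946, -0.0236, 0.2001]
tool_rot: [2.528, 1.862, 0.005]
ft_force: [-0.2, -0.2, -1.5]
grip_width: 0.277
grip_force: 35.0
```

>>> arm_command --pt "10 0 0 0 -7" --pt "10 0 0 0 -12" --pt "10 0 0 0 -12"

```text
time: 12.73
position: [0.6944, -0.0239, 0.2002]
tool_rot: [2.324, 2.111, 0.004]
ft_force: [-0.8, -0.8, -0.9]
grip_width: 0.276
grip_force: 35.0
```

Run:
```python
from h import *
rel([.6925,-.0245,.0992],-3)
p=camera_params('wrist');im,d=get_image('wrist')
for px in((280,20),(280,150),(280,190),(280,225)):
    u=cv2.undistortPoints(np.array([[px]],float),p['intrinsics'],p['D'])[0,0];dd=d[px[1],px[0]];E=p['extrinsics']
    print(px,((E[:3,:3]@np.array([u[0]*dd,u[1]*dd,dd])+E[:3,3])*1000).round(1))
```

```text
t 12.73 TCP [ 0.6944 -0.0239  0.2002] toolx [0.096 0.995] tooly [ 0.995 -0.096] w 24.0 gf 34.99615430831909 F [-0.8 -0.8 -0.9] q7 0.09
shift [ -0.9  -2.1 101. ] spin -2.5
(280, 20) [705.   84.8 197.9]
(280, 150) [700.1  32.5 198.1]
(280, 190) [698.4  15.1 198.6]
(280, 225) [697.1   1.2 206. ]
```

>>> arm_command --pt "10 -10 -2 20 0" --pt "10 -20 -2 45 0" --pt "10 -20 -2 65 0" --pt "10 -20 -2 80 0" --pt "10 -20 -2 88 0"

```text
time: 13.2
position: [0.6886, -0.0437, 0.1093]
tool_rot: [-2.33, -2.105, 0.002]
ft_force: [0.6, 0.9, 0.1]
grip_width: 0.273
grip_force: 35.0
```

>>> arm_command --pt "10 0 0 4 0" --pt "10 0 0 8 0" --pt "10 0 0 11 0" --pt "10 0 0 12 0" --pt "10 0 0 12 0"

```text
time: 13.62
position: [0.6897, -0.0438, 0.1001]
tool_rot: [2.328, 2.109, 0.001]
ft_force: [-0.2, 0.2, 0.6]
grip_width: 0.27
grip_force: 35.0
```

>>> arm_command --pt "40 0 0 0 0" --pt "40 0 0 0 0" --pt "40 0 0 0 0" --pt "40 0 0 0 0"

```text
time: 13.95
position: [0.6895, -0.0439, 0.1]
tool_rot: [2.328, 2.109, 0.001]
ft_force: [-0.4, -1.0, 0.6]
grip_width: 0.438
grip_force: 0.0
```

>>> arm_command --pt "60 0 0 -10 0" --pt "60 0 0 -30 0" --pt "60 0 0 -65 0" --pt "60 0 0 -100 0" --pt "60 0 0 -120 0"

```text
time: 14.37
position: [0.6906, -0.0445, 0.2249]
tool_rot: [2.325, 2.107, 0.006]
ft_force: [1.4, -0.1, 1.1]
grip_width: 0.67
grip_force: 0.0
```

Run:
```python
from h import *
pose()
p=camera_params('wrist');im,d=get_image('wrist');im=im.astype(int)
red=(im[...,0]>70)&(im[...,1]<50)&(im[...,2]<60)&(im[...,0]>3*im[...,1])
for c in blobs(red,400):
    q=w(c,p,.104)[:,:2]*1000;print('red',cv2.minAreaRect(q.astype(np.float32)))
# brackets + drawer, top view
im,d=get_image('top');p=camera_params('top');np.savez('top4.npz',im=im,d=d)
h,wd=d.shape;vv,uu=np.mgrid[:h,:wd]
u=cv2.undistortPoints(np.stack([uu,vv],-1).reshape(-1,1,2).astype(float),p['intrinsics'],np.array(p['D'])).reshape(h,wd,2)
E=p['extrinsics'];P=np.dstack([u*d[...,None],d])@E[:3,:3].T+E[:3,3]
m=(P[...,2]>.008)&(P[...,2]<.024)&(P[...,0]>.35)&(P[...,0]<.66)
for c in blobs(m,100):
    r=cv2.minAreaRect((w(c,p,.016)[:,:2]*1000).astype(np.float32));print('br',c.mean(0).round(),np.round(r[0]),np.round(r[1]),round(r[2],1))
im=im.astype(int)
for n,m in(('blue',(im[...,2]>1.5*im[...,0])&(im[...,2]>60)),('yel',(im[...,0]>90)&(im[...,2]<25)&(im[...,1]>70))):
    m&=(P[...,2]<.03)
    for c in blobs(m,200):
        r=cv2.minAreaRect((w(c,p,.012)[:,:2]*1000).astype(np.float32));print(n,r)
```

```text
t 14.37 TCP [ 0.6906 -0.0445  0.2249] toolx [0.098 0.995] tooly [ 0.995 -0.098] w 58.3 gf 0.0 F [ 1.4 -0.1  1.1] q7 0.11
red ((691.3222045898438, -42.94687271118164), (58.15221405029297, 19.1149845123291), 84.8718490600586)
br [213. 268.] [458. 248.] [91. 59.] 89.6
br [410. 250.] [ 515. -362.] [62. 98.] 50.2
br [213. 237.] [568. 250.] [92. 61.] 86.3
br [376. 229.] [ 568. -244.] [62. 94.] 17.5
br [265. 225.] [593.  84.] [106. 124.] 86.3
blue ((592.0082397460938, 83.49568176269531), (103.80181884765625, 121.43937683105469), 86.09698486328125)
```

The stick is back on the cabinet top. Next is bracket A, a right-hand one near (549,254).

>>> arm_command --pt "60 33 -20 0 0" --pt "60 67 -40 0 0" --pt "60 101 -61 0 0" --pt "60 134 -81 0 0" --pt "60 165 -99 0 0"

```text
time: 14.88
position: [0.6052, 0.1321, 0.2193]
tool_rot: [-2.327, -2.11, 0.001]
ft_force: [0.5, 0.5, -0.1]
grip_width: 0.691
grip_force: 0.0
```

>>> arm_command --pt "60 33 -20 0 0" --pt "60 66 -40 0 0" --pt "60 98 -59 0 0" --pt "60 118 -71 0 -2" --pt "60 118 -71 0 -2"

```text
time: 15.3
position: [0.5437, 0.2622, 0.2189]
tool_rot: [-2.275, -2.16, -0.0]
ft_force: [-0.6, 0.3, -0.2]
grip_width: 0.692
grip_force: 0.0
```

```bash
cat >> h.py <<'E'
def look(name,near=None):
    """brackets seen by the wrist camera: world outline centre, long direction by rect, via pale/brass mask at z=.016"""
    pose();p=camera_params('wrist');im,d=get_image('wrist');np.savez(name+'.npz',im=im,d=d,**p)
    cv2.imwrite(f'pics/{name}.png',im[:,:,::-1])
    h,wd=d.shape;vv,uu=np.mgrid[:h,:wd]
    u=cv2.undistortPoints(np.stack([uu,vv],-1).reshape(-1,1,2).astype(float),p['intrinsics'],np.array(p['D'])).reshape(h,wd,2)
    E=p['extrinsics'];P=np.dstack([u*d[...,None],d])@E[:3,:3].T+E[:3,3]
    m=(P[...,2]>.009)&(P[...,2]<.024)&(d>0)
    for c in blobs(m,400):
        q=(w(c,p,.016)[:,:2]*1000).astype(np.float32);r=cv2.minAreaRect(q);M=cv2.moments(q.reshape(-1,1,2))
        print('br px',c.mean(0).round(),'centre',np.round(r[0],1),np.round(r[1],1),round(r[2],1),'cg',round(M['m10']/M['m00'],1),round(M['m01']/M['m00'],1))
    return p,im,d,P
E
python3 -c "
from h import *
look('a1')"
```

```text
t 15.3 TCP [0.5437 0.2622 0.2189] toolx [0.052 0.999] tooly [ 0.999 -0.051] w 60.2 gf 0.0 F [-0.6  0.3 -0.2] q7 -0.44
br px [314. 323.] centre [577.6 106.5] [15.9 92.4] 87.1 cg 575.4 106.9
br px [209. 213.] centre [459.2 250.1] [62.1 90.2] 2.0 cg 469.4 242.2
br px [299. 206.] centre [571.8 252.9] [90.8 61.1] 87.1 cg 561.9 243.4
```

View pics/a1.png

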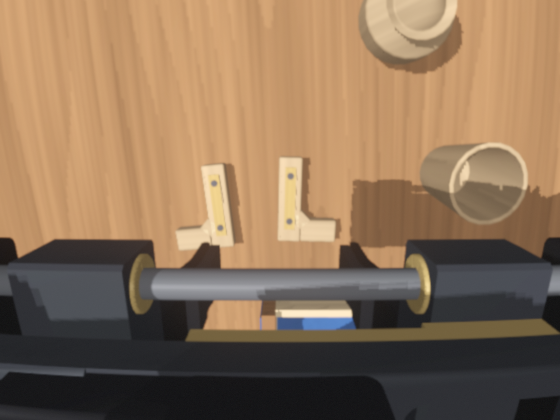

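The view shows bracket A at about (299,206), B at (209,213), the jar at the top and the cup at the right. All fit the estimates. Now I'll grasp A.

>>> arm_command --pt "60 -6 9 30 0" --pt "60 -6 9 70 0" --pt "60 -6 9 110 0" --pt "60 -6 9 145 0" --pt "60 -6 9 170 0"

```text
time: 15.77
position: [0.5553, 0.2449, 0.0461]
tool_rot: [2.294, 2.147, -0.007]
ft_force: [-1.2, 0.1, 0.0]
grip_width: 0.688
grip_force: 0.0
```

>>> arm_command --pt "60 0 0 12 0" --pt "60 0 0 22 0" --pt "60 0 0 27 0" --pt "60 0 0 30 0" --pt "10 0 0 30 0" --newtons 30

```text
time: 16.18
position: [0.5574, 0.248, 0.0205]
tool_rot: [2.291, 2.149, 0.003]
ft_force: [-0.2, 0.4, -0.5]
grip_width: 0.661
grip_force: 0.0
```

>>> arm_command --pt "10 0 0 0 0" --pt "10 0 0 0 0" --pt "10 0 0 0 0" --pt "10 0 0 0 0" --pt "10 0 0 0 0"

```text
time: 16.6
position: [0.5565, 0.2481, 0.02]
tool_rot: [-2.291, -2.15, -0.001]
ft_force: [-1.3, 1.2, 3.0]
grip_width: 0.321
grip_force: 3.6
```

>>> arm_command --pt "10 0 0 0 0" --pt "10 0 0 0 0" --pt "10 0 0 -15 0" --pt "10 0 0 -45 0" --pt "10 0 0 -80 0"

```text
time: 17.02
position: [0.5546, 0.2469, 0.0981]
tool_rot: [-2.29, -2.149, 0.008]
ft_force: [1.1, 1.1, 0.2]
grip_width: 0.276
grip_force: 31.5
```

>>> arm_command --pt "10 0 0 -20 0" --pt "10 0 0 -20 0" --pt "10 0 0 -20 0"

```text
time: 17.27
position: [0.5572, 0.2482, 0.1208]
tool_rot: [2.29, 2.15, 0.004]
ft_force: [0.3, -0.8, -0.5]
grip_width: 0.278
grip_force: 31.5
```

Run:
```python
from h import *
s,M=pose();p,im,d,P=look('a2')
# held bracket: points near TCP height
m=(abs(P[...,2]-s['position'][2])<.02)&(d>0)&(np.linalg.norm(P[...,:2]-s['position'][:2],axis=2)<.09)
m[245:]=False
for c in blobs(m,300):
    z=np.median(P[c[:,1],c[:,0],2]);q=((w(c,p,z)-s['position'])@M)[:,:2]*1000
    print('z',z,c.min(0),c.max(0),'tool xy min',q.min(0).round(1),'max',q.max(0).round(1), cv2.minAreaRect(q.astype(np.float32)))
```

```text
t 17.27 TCP [0.5572 0.2482 0.1208] toolx [0.063 0.998] tooly [ 0.998 -0.063] w 24.2 gf 31.506471738684922 F [ 0.3 -0.8 -0.5] q7 -0.39
t 17.27 TCP [0.5572 0.2482 0.1208] toolx [0.063 0.998] tooly [ 0.998 -0.063] w 24.2 gf 31.506471738684922 F [ 0.3 -0.8 -0.5] q7 -0.39
br px [502. 311.] centre [743.5 151.9] [10.5 52.4] 86.9 cg 743.2 152.0
br px [173. 201.] centre [477.4 265.2] [62.3 27.8] 89.4 cg 477.4 265.5
br px [523. 177.] centre [748.9 267.9] [40.7 13.5] 74.2 cg 748.5 268.6
br px [468. 161.] centre [703.3 279.5] [57.7 25.3] 75.5 cg 698.8 280.7
z 0.11551843840608453 [256 162] [313 244] tool xy min [ 12.5 -11. ] max [51.1 15.1] ((31.10711669921875, 2.2464609146118164), (38.99722671508789, 23.88397789001465), 4.2454376220703125)
```

View pics/a2.png

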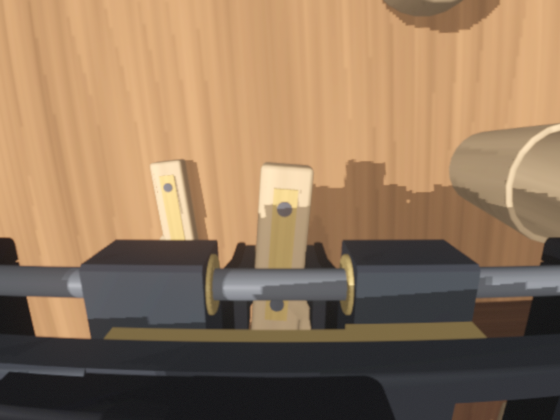

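The held long arm's far end is 50 mm ahead of the TCP and the bracket sits about 4° askew, which I can allow for when placing. The top camera now has a clear view of the drawer, so I'll measure the bins.

Run:
```python
from h import *
im,d=get_image('top');p=camera_params('top');cv2.imwrite('pics/top5.png',im[:,:,::-1])
h,wd=d.shape;vv,uu=np.mgrid[:h,:wd]
u=cv2.undistortPoints(np.stack([uu,vv],-1).reshape(-1,1,2).astype(float),p['intrinsics'],np.array(p['D'])).reshape(h,wd,2)
E=p['extrinsics'];P=np.dstack([u*d[...,None],d])@E[:3,:3].T+E[:3,3]
m=(P[...,2]<.034)&(P[...,0]>.46)&(P[...,0]<.7)&(abs(P[...,1])<.2)&(d>0)
m=cv2.morphologyEx(m.astype(np.uint8),cv2.MORPH_OPEN,np.ones((3,3)))
for c in blobs(m,500):
    q=(w(c,p,.05)[:,:2]*1000).astype(np.float32);r=cv2.minAreaRect(q);print(c.mean(0).round(),r,[im[int(c.mean(0)[1]),int(c.mean(0)[0])].tolist()])
    a=np.radians(-2.8);Rt=np.array([[np.cos(a),np.sin(a)],[-np.sin(a),np.cos(a)]]);k=(q-[652,3])@Rt.T;print('cab min',k.min(0),k.max(0),np.percentile(k,5,0),np.percentile(k,95,0))
m=(P[...,2]>.045)&(P[...,2]<.075)&(P[...,0]>.44)&(P[...,0]<.65)&(abs(P[...,1])<.16)
for c in blobs(m,500):
    q=(w(c,p,.06)[:,:2]*1000).astype(np.float32);print('drawer',cv2.boxPoints(cv2.minAreaRect(q)).round(1).tolist(),c.mean(0))
```

```text
[315. 228.] ((582.0498657226562, -61.911865234375), (125.43588256835938, 122.28802490234375), 86.98099517822266) [[211, 177, 10]]
cab min [-127.81520878 -130.87946952] [-5.38910331 -5.4141163 ] [-126.97663984 -130.23902451] [-6.30476974 -5.92902313]
[269. 225.] ((589.1133422851562, 71.55010986328125), (125.34280395507812, 122.35230255126953), 86.95240783691406) [[26, 47, 83]]
cab min [-127.27010179    2.59495477] [ -4.7520852  128.15324997] [-126.32070923    3.22421822] [ -5.96425846 127.46235078]
[291. 245.] ((573.5464477539062, 0.571319580078125), (384.6449279785156, 229.49462890625), 89.49353790283203) [[112, 96, 70]]
cab min [-200.500652   -202.53002349] [ 29.70092512 188.97486303] [-196.04058467 -198.60485264] [  2.32796576 185.81977715]
drawer [[468.20001220703125, -138.60000610351562], [651.2999877929688, -140.6999969482422], [654.5, 145.6999969482422], [471.5, 147.8000030517578]] [287.97461929 236.20812183]
```

>>> arm_command --pt "10 0 0 0 -7" --pt "10 0 0 0 -14" --pt "10 0 0 0 -21" --pt "10 0 0 0 -28" --pt "10 0 0 0 -35"

```text
time: 17.78
position: [0.5552, 0.2473, 0.1173]
tool_rot: [-1.529, -2.742, 0.005]
ft_force: [-1.1, -0.3, -0.8]
grip_width: 0.276
grip_force: 31.5
```

>>> arm_command --pt "10 0 0 0 -7" --pt "10 0 0 0 -14" --pt "10 0 0 0 -21" --pt "10 0 0 0 -28" --pt "10 0 0 0 -35"

```text
time: 18.2
position: [0.5552, 0.2473, 0.1173]
tool_rot: [-0.633, -3.074, 0.004]
ft_force: [-0.7, -0.7, -0.6]
grip_width: 0.278
grip_force: 31.5
```

>>> arm_command --pt "10 0 0 0 -7" --pt "10 0 0 0 -14" --pt "10 0 0 0 -20" --pt "10 0 0 0 -25" --pt "10 0 0 0 -25"

```text
time: 18.62
position: [0.5553, 0.2473, 0.1174]
tool_rot: [0.041, -3.138, 0.003]
ft_force: [0.1, -0.3, 0.0]
grip_width: 0.278
grip_force: 31.5
```

>>> arm_command --pt "10 -3 -30 0 0" --pt "10 -7 -65 0 0" --pt "10 -10 -100 0 0" --pt "10 -14 -135 0 0" --pt "10 -18 -170 0 0"

```text
time: 19.03
position: [0.5776, 0.0767, 0.1182]
tool_rot: [0.034, -3.139, 0.001]
ft_force: [0.2, -0.4, -0.5]
grip_width: 0.278
grip_force: 31.5
```

>>> arm_command --pt "10 -4 -35 0 0" --pt "10 -7 -70 0 0" --pt "10 -11 -105 0 0" --pt "10 -14 -140 0 0" --pt "10 -17 -165 0 0"

```text
time: 19.45
position: [0.5983, -0.0904, 0.1184]
tool_rot: [0.028, -3.139, 0.003]
ft_force: [0.5, -1.2, -0.5]
grip_width: 0.277
grip_force: 31.5
```

>>> arm_command --pt "10 0 0 0 0" --pt "10 0 0 0 0" --pt "10 0 0 0 0"

```text
time: 19.7
position: [0.5988, -0.0851, 0.1184]
tool_rot: [0.036, -3.14, -0.002]
ft_force: [0.6, 1.1, -0.3]
grip_width: 0.285
grip_force: 31.5
```

```bash
cat >> h.py <<'E'
def held(name):
    s,M=pose();p=camera_params('wrist');im,d=get_image('wrist');cv2.imwrite(f'pics/{name}.png',im[:,:,::-1])
    h,wd=d.shape;vv,uu=np.mgrid[:h,:wd]
    u=cv2.undistortPoints(np.stack([uu,vv],-1).reshape(-1,1,2).astype(float),p['intrinsics'],np.array(p['D'])).reshape(h,wd,2)
    E=p['extrinsics'];P=np.dstack([u*d[...,None],d])@E[:3,:3].T+E[:3,3]
    m=(abs(P[...,2]-s['position'][2])<.015)&(d>0)&(np.linalg.norm(P[...,:2]-s['position'][:2],axis=2)<.1)
    m[245:]=False
    for c in blobs(m,300):
        z=np.median(P[c[:,1],c[:,0],2]);q=((w(c,p,z)-s['position'])@M)[:,:2]*1000
        r=cv2.minAreaRect(q.astype(np.float32))
        print('held z',z.round(4),'tool xy min',q.min(0).round(1),'max',q.max(0).round(1),'rect',np.round(r[0],1),np.round(r[1],1),round(r[2],1))
    return s,M,p,im,d,P
E
python3 - <<'E'
from h import *
s,M,p,im,d,P=held('a3')
# floor of yellow bin seen
m=(P[...,2]>.0)&(P[...,2]<.034)&(im[...,2]<60)&(im[...,0]>100)&(im[...,1]>80)
for c in blobs(m,500):
    q=(w(c,p,.012)[:,:2]*1000).astype(np.float32);print('yel',cv2.boxPoints(cv2.minAreaRect(q)).round(1).tolist())
rel([.6009,-.0919,.12])
E
```

```text
t 19.7 TCP [ 0.5988 -0.0851  0.1184] toolx [-1.    -0.023] tooly [-0.023  1.   ] w 24.8 gf 31.506704312050715 F [ 0.6  1.1 -0.3] q7 1.81
held z 0.1131 tool xy min [ 13.2 -11. ] max [51.8 14.7] rect [31.7  1.9] [38.9 23.9] 4.2
t 19.75 TCP [ 0.599  -0.0842  0.1186] toolx [-1.    -0.025] tooly [-0.025  1.   ] w 24.3 gf 31.506654107943177 F [ 0.5 -0.4 -0.2] q7 1.81
shift [-1.7 -7.7 -1.4]
```

View pics/a3.png

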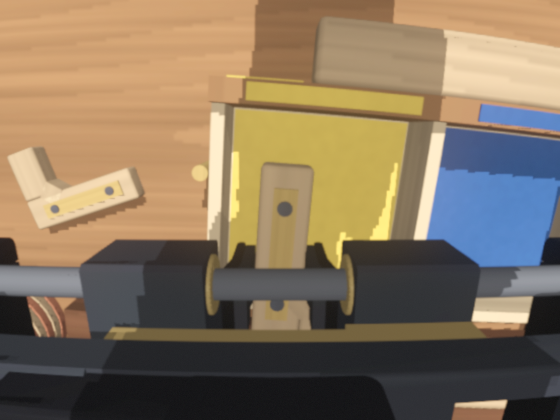

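The yellow bin is directly below. The right wall's top strip is at columns 209–229, the divider's left edge is at about (424,160), and the held bracket lies between them. I'll compute the wall positions.

Run:
```python
from h import *
p=camera_params('wrist');im,d=get_image('wrist');s,M=pose()
h,wd=d.shape
E=p['extrinsics']
def P(px):
    u=cv2.undistortPoints(np.array([[px]],float),p['intrinsics'],np.array(p['D']))[0,0];dd=d[px[1],px[0]];return ((E[:3,:3]@np.array([u[0]*dd,u[1]*dd,dd])+E[:3,3])*1000)
for row in(140,170,210):
    zs=[P((c,row)) for c in range(195,450)];top=[q for q in zs if 50<q[2]<60]
    ys=np.array([q[1] for q in top]);xs=np.array([q[0] for q in top]);r=ys<-60
    print(row,'right wall y',ys[r].min().round(1) if r.any() else None,ys[r].max().round(1) if r.any() else None,'div',ys[~r].min().round(1),ys[~r].max().round(1),'x',xs.mean().round(1))
for col in(240,350):
    zs=[P((col,r)) for r in range(80,160)];top=[q for q in zs if 58<q[2]<72];print(col,'front wall x',min(q[0] for q in top),max(q[0] for q in top))
```

```text
t 19.8 TCP [ 0.5992 -0.0839  0.1188] toolx [-1.    -0.026] tooly [-0.026  1.   ] w 24.1 gf 31.50657829013653 F [ 0.3 -0.3  0.1] q7 1.81
140 right wall y -129.2 -121.1 div 6.0 13.9 x 538.7
170 right wall y -138.3 -122.3 div 4.8 12.7 x 557.7
210 right wall y -131.1 -123.5 div 3.6 11.2 x 583.0
240 front wall x 507.131855124054 519.3604583075862
350 front wall x 504.5555367399678 522.5155880932498
```

>>> arm_command --pt "10 -2 -8 5 0" --pt "10 -2 -8 25 0" --pt "10 -2 -8 48 0" --pt "10 -2 -8 65 0" --pt "10 -2 -8 75 0"

```text
time: 20.22
position: [0.6002, -0.0934, 0.042]
tool_rot: [0.039, -3.138, -0.001]
ft_force: [-0.7, -0.5, -0.6]
grip_width: 0.281
grip_force: 31.5
```

>>> arm_command --pt "10 0 0 4 0" --pt "10 0 0 8 0" --pt "10 0 0 11 0" --pt "10 0 0 11 0"

```text
time: 20.55
position: [0.602, -0.0941, 0.0338]
tool_rot: [-0.038, 3.141, 0.0]
ft_force: [0.6, -0.8, -0.5]
grip_width: 0.279
grip_force: 31.5
```

>>> arm_command --pt "31 0 0 0 0" --pt "31 0 0 0 0" --pt "31 0 0 0 0"

```text
time: 20.8
position: [0.6022, -0.0942, 0.0344]
tool_rot: [-0.037, 3.14, 0.0]
ft_force: [-0.5, 0.7, -0.3]
grip_width: 0.343
grip_force: 0.0
```

>>> arm_command --pt "31 0 0 -10 0" --pt "31 0 0 -35 0" --pt "31 0 0 -70 0" --pt "60 0 0 -105 0" --pt "60 0 0 -140 0"

```text
time: 21.22
position: [0.6014, -0.0943, 0.1761]
tool_rot: [-0.037, 3.141, -0.0]
ft_force: [0.7, -0.5, -0.0]
grip_width: 0.438
grip_force: 0.0
```

>>> arm_command --pt "60 0 0 -45 0" --pt "60 0 0 -45 0" --pt "60 0 0 -45 0" --pt "60 0 0 -45 0"

```text
time: 21.55
position: [0.6016, -0.0942, 0.2193]
tool_rot: [-0.037, 3.14, 0.001]
ft_force: [-0.7, -0.0, 0.1]
grip_width: 0.665
grip_force: 0.0
```

Run:
```python
from h import *
p,im,d,P=look('a4')
m=(P[...,2]>.022)&(P[...,2]<.036)&(d>0)
for c in blobs(m,400):
    q=(w(c,p,.028)[:,:2]*1000).astype(np.float32);r=cv2.minAreaRect(q);print('in bin',c.mean(0).round(),np.round(r[0],1),np.round(r[1],1),round(r[2],1))
```

```text
t 21.55 TCP [ 0.6016 -0.0942  0.2193] toolx [-1.    -0.024] tooly [-0.024  1.   ] w 57.9 gf 0.0 F [-0.7 -0.   0.1] q7 1.79
br px [132. 168.] centre [ 570.1 -243.3] [61.2 92.1] 18.1 cg 581.8 -249.9
br px [446. 183.] centre [592.9  84.6] [120.  128.7] 87.2 cg 589.2 83.5
br px [313. 174.] centre [586.1 -59. ] [130.5 130.1] 87.0 cg 585.9 -59.3
br px [ 35. 103.] centre [ 516.2 -361.5] [65.3 92. ] 47.7 cg 515.9 -348.2
in bin [505. 182.] [587.1 139. ] [111.9  17. ] 0.5
in bin [322. 203.] [586.3 -58.8] [130.  129.9] 86.8
```

View pics/a4.png

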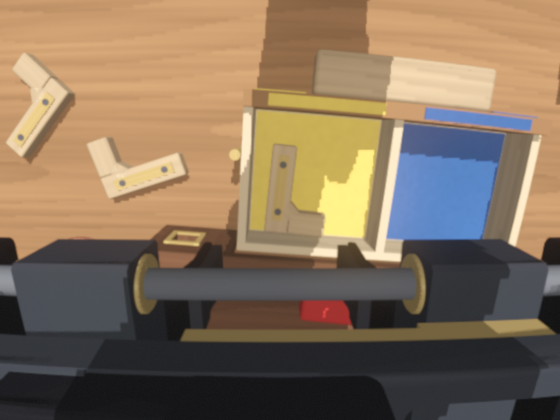

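A lies well in the yellow bin, with its long arm at column 281. Next is D, the right-hand bracket at (38,105).

>>> arm_command --pt "60 10 -33 0 0" --pt "60 20 -66 0 0" --pt "60 30 -100 0 0" --pt "60 40 -132 0 0" --pt "60 50 -165 0 0"

```text
time: 22.02
position: [0.5539, -0.2611, 0.2165]
tool_rot: [0.038, -3.138, -0.002]
ft_force: [1.2, -0.5, 0.4]
grip_width: 0.689
grip_force: 0.0
```

>>> arm_command --pt "60 10 -33 0 5" --pt "60 20 -66 0 10" --pt "60 27 -89 0 15" --pt "60 27 -89 0 20" --pt "60 27 -89 0 27"

```text
time: 22.43
position: [0.5281, -0.3521, 0.2164]
tool_rot: [-0.711, -3.056, 0.0]
ft_force: [0.5, 0.6, -0.3]
grip_width: 0.691
grip_force: 0.0
```

>>> arm_command --pt "60 0 0 0 7" --pt "60 0 0 0 14" --pt "60 0 0 0 14" --pt "60 0 0 0 14" --pt "60 0 0 0 14"

```text
time: 22.85
position: [0.5303, -0.3495, 0.2175]
tool_rot: [-1.06, -2.955, -0.0]
ft_force: [-0.1, 0.1, -0.1]
grip_width: 0.691
grip_force: 0.0
```

```bash
python3 -c "
from h import *
look('d1')"
```

```text
t 22.85 TCP [ 0.5303 -0.3495  0.2175] toolx [-0.772  0.635] tooly [0.635 0.772] w 60.1 gf 0.0 F [-0.1  0.1 -0.1] q7 1.59
br px [268. 182.] centre [ 515.8 -364.1] [61.8 90. ] 47.4 cg 514.9 -350.2
br px [385. 168.] centre [ 569.5 -245. ] [62.7 90.3] 17.8 cg 581.5 -251.0
br px [478. 162.] centre [ 641.5 -169.6] [ 68.1 156.4] 39.6 cg 633.2 -163.0
br px [456.  53.] centre [ 533.3 -128.8] [16.  66.1] 77.5 cg 531.1 -128.2
br px [527.  40.] centre [567.1 -70.5] [88.9 89.8] 56.9 cg 566.4 -55.4
```

>>> arm_command --pt "60 -2 -2 30 3" --pt "60 -2 -2 70 3" --pt "60 -2 -2 110 3" --pt "60 -2 -2 145 3" --pt "60 -2 -2 170 3"

```text
time: 23.32
position: [0.5293, -0.3514, 0.0448]
tool_rot: [-1.138, -2.924, -0.001]
ft_force: [0.3, 0.5, 0.2]
grip_width: 0.687
grip_force: 0.0
```

>>> arm_command --pt "60 0 0 12 0" --pt "60 0 0 22 0" --pt "60 0 0 26 0" --pt "60 0 0 28 0" --pt "10 0 0 28 0" --newtons 35

```text
time: 23.73
position: [0.5318, -0.3533, 0.0217]
tool_rot: [1.141, 2.925, -0.0]
ft_force: [0.3, 0.5, 0.2]
grip_width: 0.663
grip_force: 0.0
```

>>> arm_command --pt "10 0 0 0 0" --pt "10 0 0 0 0" --pt "10 0 0 0 0" --pt "10 0 0 0 0" --pt "10 0 0 0 0"

```text
time: 24.15
position: [0.5312, -0.3528, 0.021]
tool_rot: [1.142, 2.926, 0.0]
ft_force: [-0.2, 0.5, 0.3]
grip_width: 0.316
grip_force: 0.0
```

>>> arm_command --pt "10 0 0 0 0" --pt "10 0 0 0 0" --pt "10 0 0 -15 0" --pt "10 0 0 -45 0" --pt "10 0 0 -80 0"

```text
time: 24.57
position: [0.5294, -0.3518, 0.1002]
tool_rot: [-1.141, -2.922, -0.0]
ft_force: [0.2, -0.4, -0.1]
grip_width: 0.263
grip_force: 35.0
```

>>> arm_command --pt "10 0 0 -20 0" --pt "10 0 0 -20 0" --pt "10 0 0 -20 0" --pt "10 0 0 -20 0"

```text
time: 24.9
position: [0.5306, -0.3523, 0.1203]
tool_rot: [-1.142, -2.926, -0.001]
ft_force: [-1.2, 0.1, -0.6]
grip_width: 0.266
grip_force: 35.0
```

```bash
python3 -c "
from h import *
held('d2')"
```

```text
t 24.9 TCP [ 0.5306 -0.3523  0.1203] toolx [-0.736  0.677] tooly [0.677 0.736] w 23.1 gf 34.998119473457336 F [-1.2  0.1 -0.6] q7 1.59
held z 0.1142 tool xy min [ 12.5 -50. ] max [49.1 11.7] rect [ 30.8 -19.1] [36.6 61.7] 0.1
```

>>> arm_command --pt "10 0 0 0 -7" --pt "10 0 0 0 -14" --pt "10 0 0 0 -21" --pt "10 0 0 0 -28" --pt "10 0 0 0 -35"

```text
time: 25.37
position: [0.53, -0.352, 0.1187]
tool_rot: [-0.2, -3.132, -0.002]
ft_force: [0.0, -0.5, -0.4]
grip_width: 0.272
grip_force: 35.0
```

>>> arm_command --pt "10 0 0 0 -5" --pt "10 0 0 0 -5" --pt "10 0 0 0 -5"

```text
time: 25.62
position: [0.5302, -0.3523, 0.1193]
tool_rot: [-0.077, -3.139, -0.002]
ft_force: [-0.1, 0.8, -0.8]
grip_width: 0.273
grip_force: 35.0
```

>>> arm_command --pt "10 -3 30 0 0" --pt "10 -6 65 0 0" --pt "10 -9 100 0 0" --pt "10 -12 135 0 0" --pt "10 -15 170 0 0"

```text
time: 26.03
position: [0.5533, -0.1819, 0.1199]
tool_rot: [-0.077, -3.14, -0.0]
ft_force: [0.9, -0.4, -0.2]
grip_width: 0.273
grip_force: 35.0
```

>>> arm_command --pt "10 -3 35 0 0" --pt "10 -6 70 0 0" --pt "10 -9 105 0 0" --pt "10 -12 135 0 0" --pt "10 -14 157 0 0"

```text
time: 26.45
position: [0.5748, -0.0233, 0.12]
tool_rot: [-0.071, -3.14, -0.002]
ft_force: [1.0, 0.1, -0.6]
grip_width: 0.27
grip_force: 35.0
```

>>> arm_command --pt "10 0 0 0 0" --pt "10 0 0 0 0" --pt "10 0 0 0 0" --pt "10 0 0 0 0"

```text
time: 26.78
position: [0.5746, -0.0294, 0.1203]
tool_rot: [-0.078, -3.14, 0.001]
ft_force: [0.7, -0.8, -0.8]
grip_width: 0.269
grip_force: 35.0
```

```bash
python3 -c "
from h import *
held('d3');rel([.5766,-.027,.1],87.1)"
```

```text
t 26.78 TCP [ 0.5746 -0.0294  0.1203] toolx [-0.999  0.049] tooly [0.049 0.999] w 23.4 gf 34.99794602394104 F [ 0.7 -0.8 -0.8] q7 1.62
held z 0.1143 tool xy min [ 12.9 -50.1] max [49.5 11.6] rect [ 31.2 -19.2] [36.6 61.7] 0.1
t 26.83 TCP [ 0.5746 -0.0294  0.1204] toolx [-0.999  0.049] tooly [0.049 0.999] w 23.3 gf 34.99804973602295 F [-0.5 -0.4 -0.3] q7 1.62
shift [-1.8  2.5 20.4] spin 0.1
```

>>> arm_command --pt "10 -2 2 5 0" --pt "10 -2 2 25 0" --pt "10 -2 2 48 0" --pt "10 -2 2 65 0" --pt "10 -2 2 75 0"

```text
time: 27.25
position: [0.5756, -0.0262, 0.0431]
tool_rot: [-0.075, -3.137, 0.001]
ft_force: [-1.2, 0.7, -1.2]
grip_width: 0.275
grip_force: 35.0
```

>>> arm_command --pt "10 0 0 4 0" --pt "10 0 0 8 0" --pt "10 0 0 11 0" --pt "10 0 0 11 0"

```text
time: 27.58
position: [0.5774, -0.0256, 0.0348]
tool_rot: [0.073, 3.14, 0.0]
ft_force: [-0.1, -0.2, -0.3]
grip_width: 0.273
grip_force: 35.0
```

>>> arm_command --pt "30 0 0 0 0" --pt "30 0 0 0 0" --pt "30 0 0 0 0"

```text
time: 27.83
position: [0.5776, -0.0254, 0.0353]
tool_rot: [0.072, 3.139, 0.0]
ft_force: [0.9, -0.1, 0.1]
grip_width: 0.334
grip_force: 0.0
```

>>> arm_command --pt "30 0 0 -10 0" --pt "30 0 0 -35 0" --pt "30 0 0 -70 0" --pt "60 0 0 -105 0" --pt "60 0 0 -140 0"

```text
time: 28.25
position: [0.5768, -0.0257, 0.177]
tool_rot: [0.073, 3.14, 0.0]
ft_force: [2.0, 0.4, -0.1]
grip_width: 0.427
grip_force: 0.0
```

>>> arm_command --pt "60 0 0 -45 0" --pt "60 0 0 -45 0" --pt "60 0 0 -45 0" --pt "60 0 0 -45 0"

```text
time: 28.58
position: [0.577, -0.0255, 0.2203]
tool_rot: [0.072, 3.14, 0.001]
ft_force: [0.1, -0.1, -0.7]
grip_width: 0.666
grip_force: 0.0
```

```bash
python3 -c "
from h import *
look('d4')"
```

```text
t 28.58 TCP [ 0.577  -0.0255  0.2203] toolx [-0.999  0.046] tooly [0.046 0.999] w 57.9 gf 0.0 F [ 0.1 -0.1 -0.7] q7 1.59
br px [ 76. 203.] centre [ 569.8 -242.3] [62.  93.6] 17.9 cg 581.4 -249.6
br px [376. 201.] centre [594.8  79.4] [126.5 127.3] 87.0 cg 589.5 77.5
br px [240. 204.] centre [587.9 -61.1] [130.8 127.6] 87.0 cg 580.5 -52.9
br px [524.  73.] centre [458.6 234.5] [61.7 69.8] 2.2 cg 465.7 226.9
```

View pics/d4.png

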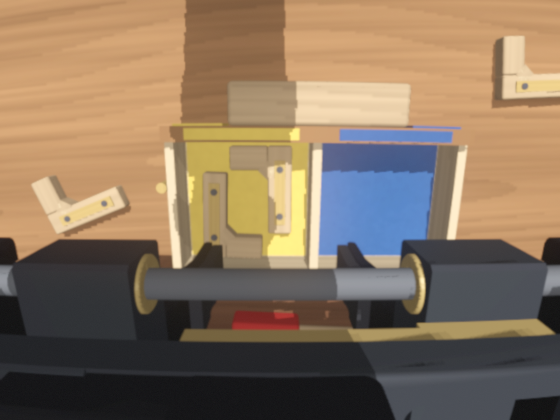

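Both right-hand brackets lie flat and interlocked in the yellow bin. Next is B, the left-hand one near (478,254) mm.

>>> arm_command --pt "60 13 32 0 0" --pt "60 26 64 0 0" --pt "60 39 96 0 0" --pt "60 52 128 0 0" --pt "60 65 160 0 0"

```text
time: 29.05
position: [0.5175, 0.1384, 0.2176]
tool_rot: [-0.073, -3.137, 0.002]
ft_force: [0.2, -0.2, 0.6]
grip_width: 0.692
grip_force: 0.0
```

>>> arm_command --pt "60 13 32 0 5" --pt "60 26 64 0 10" --pt "60 39 96 0 16" --pt "60 47 114 0 22" --pt "60 47 114 0 28"

```text
time: 29.47
position: [0.4737, 0.259, 0.2173]
tool_rot: [-0.823, -3.027, 0.002]
ft_force: [-0.5, 0.2, -1.0]
grip_width: 0.688
grip_force: 0.0
```

>>> arm_command --pt "60 0 0 0 7" --pt "60 0 0 0 14" --pt "60 0 0 0 21" --pt "60 0 0 0 28" --pt "60 0 0 0 35"

```text
time: 29.88
position: [0.4766, 0.2528, 0.2174]
tool_rot: [-1.71, -2.634, 0.006]
ft_force: [1.3, 0.9, 0.1]
grip_width: 0.691
grip_force: 0.0
```

>>> arm_command --pt "60 0 0 0 7" --pt "60 0 0 0 14" --pt "60 0 0 0 22" --pt "60 0 0 0 22" --pt "60 0 0 0 22"

```text
time: 30.3
position: [0.477, 0.253, 0.218]
tool_rot: [-2.172, -2.269, 0.004]
ft_force: [-0.6, 0.4, -0.6]
grip_width: 0.692
grip_force: 0.0
```

```bash
python3 -c "
from h import *
look('b1')"
```

```text
t 30.3 TCP [0.477 0.253 0.218] toolx [-0.044  0.999] tooly [0.999 0.044] w 60.2 gf 0.0 F [-0.6  0.4 -0.6] q7 -0.47
br px [270. 200.] centre [458.9 250.3] [61.2 90.7] 0.7 cg 468.1 240.2
```

>>> arm_command --pt "60 1 1 30 2" --pt "60 1 1 70 2" --pt "60 1 1 110 2" --pt "60 1 1 145 2" --pt "60 1 1 170 2"

```text
time: 30.77
position: [0.4766, 0.2531, 0.0458]
tool_rot: [-2.21, -2.231, 0.007]
ft_force: [0.3, 0.1, -0.4]
grip_width: 0.692
grip_force: 0.0
```

>>> arm_command --pt "60 0 0 12 0" --pt "60 0 0 22 0" --pt "60 0 0 26 0" --pt "60 0 0 28 0" --pt "10 0 0 28 0"

```text
time: 31.18
position: [0.4796, 0.2549, 0.0226]
tool_rot: [2.214, 2.229, 0.003]
ft_force: [0.4, -0.8, -0.3]
grip_width: 0.665
grip_force: 0.0
```

>>> arm_command --pt "10 0 0 0 0" --pt "10 0 0 0 0" --pt "10 0 0 0 0" --pt "10 0 0 0 0" --pt "10 0 0 0 0"

```text
time: 31.6
position: [0.4789, 0.2546, 0.022]
tool_rot: [2.214, 2.229, 0.001]
ft_force: [0.5, 0.7, 0.7]
grip_width: 0.321
grip_force: 0.2
```

>>> arm_command --pt "10 0 0 0 0" --pt "10 0 0 0 0" --pt "10 0 0 -15 0" --pt "10 0 0 -45 0" --pt "10 0 0 -80 0"

```text
time: 32.02
position: [0.4769, 0.2532, 0.1003]
tool_rot: [-2.214, -2.228, 0.008]
ft_force: [1.1, 0.4, 0.1]
grip_width: 0.27
grip_force: 35.0
```

>>> arm_command --pt "10 0 0 -20 0" --pt "10 0 0 -20 0" --pt "10 0 0 -20 0" --pt "10 0 0 -20 0"

```text
time: 32.35
position: [0.478, 0.254, 0.1206]
tool_rot: [-2.214, -2.228, 0.002]
ft_force: [0.0, -0.2, -0.3]
grip_width: 0.269
grip_force: 35.0
```

```bash
python3 -c "
from h import *
held('b2')"
```

```text
t 32.35 TCP [0.478  0.254  0.1206] toolx [-0.006  1.   ] tooly [1.    0.006] w 23.4 gf 34.99897062778473 F [ 0.  -0.2 -0.3] q7 -0.49
held z 0.1133 tool xy min [ 11.9 -12. ] max [41.8 11.8] rect [26.8 -0.1] [30.  23.8] 0.2
```

>>> arm_command --pt "10 0 0 0 -7" --pt "10 0 0 0 -14" --pt "10 0 0 0 -21" --pt "10 0 0 0 -28" --pt "10 0 0 0 -35"

```text
time: 32.82
position: [0.4777, 0.2538, 0.1197]
tool_rot: [-1.433, -2.794, 0.005]
ft_force: [0.4, -0.4, -0.5]
grip_width: 0.269
grip_force: 35.0
```

>>> arm_command --pt "10 0 0 0 -7" --pt "10 0 0 0 -14" --pt "10 0 0 0 -21" --pt "10 0 0 0 -28" --pt "10 0 0 0 -35"

```text
time: 33.23
position: [0.4776, 0.2538, 0.1196]
tool_rot: [-0.526, -3.095, 0.004]
ft_force: [-0.2, 0.6, -1.0]
grip_width: 0.274
grip_force: 35.0
```

>>> arm_command --pt "10 0 0 0 -7" --pt "10 0 0 0 -14" --pt "10 0 0 0 -17" --pt "10 0 0 0 -17" --pt "10 0 0 0 -17"

```text
time: 33.65
position: [0.478, 0.2539, 0.1202]
tool_rot: [-0.075, -3.139, 0.002]
ft_force: [-0.7, 0.5, -0.4]
grip_width: 0.269
grip_force: 35.0
```

>>> arm_command --pt "10 -20 -22 0 0" --pt "10 -45 -48 0 0" --pt "10 -70 -75 0 0" --pt "10 -95 -102 0 0" --pt "10 -115 -123 0 0"

```text
time: 34.07
position: [0.5892, 0.1231, 0.121]
tool_rot: [-0.078, -3.141, 0.002]
ft_force: [-0.0, 0.1, -0.8]
grip_width: 0.272
grip_force: 35.0
```

>>> arm_command --pt "10 -17 -18 0 0" --pt "10 -17 -18 0 0" --pt "10 -17 -18 0 0" --pt "10 -17 -18 0 0" --pt "10 -17 -18 0 0"

```text
time: 34.48
position: [0.6031, 0.1092, 0.1211]
tool_rot: [-0.07, -3.14, -0.001]
ft_force: [0.2, 0.3, -0.3]
grip_width: 0.268
grip_force: 35.0
```

Run:
```python
from h import *
s,M,p,im,d,P=held('b3');rel([.6024,.1063,.1],87.1)
for row in(140,170,200):
    q=P[row]*1000;t=(q[:,2]>50)&(q[:,2]<60);y=q[t,1];x=q[t,0]
    for lo,hi in((-20,40),(110,190)):
        k=(y>lo)&(y<hi)
        if k.any():print(row,'wall y',y[k].min().round(1),y[k].max().round(1),'x',x[k].mean().round(1))
```

```text
t 34.48 TCP [0.6031 0.1092 0.1211] toolx [-0.999  0.044] tooly [0.044 0.999] w 23.3 gf 34.99919414520264 F [ 0.2  0.3 -0.3] q7 1.36
held z 0.1139 tool xy min [ 12.5 -12.4] max [42.4 11.5] rect [27.5 -0.4] [23.9 29.9] 89.9
t 34.53 TCP [0.6032 0.1093 0.1213] toolx [-0.999  0.044] tooly [0.044 0.999] w 23.4 gf 34.999083280563354 F [0.6 0.5 1.1] q7 1.36
shift [ 0.6 -3.  21.3] spin 0.4
140 wall y 5.8 14.4 x 538.9
140 wall y 141.2 148.1 x 545.4
170 wall y 5.3 14.0 x 557.7
170 wall y 139.8 148.1 x 564.0
200 wall y 4.5 12.1 x 577.2
200 wall y 138.8 146.6 x 583.1
```

>>> arm_command --pt "10 1 -3 5 0" --pt "10 1 -3 25 0" --pt "10 1 -3 48 0" --pt "10 1 -3 65 0" --pt "10 1 -3 75 0"

```text
time: 34.95
position: [0.601, 0.1049, 0.0441]
tool_rot: [-0.071, -3.137, 0.001]
ft_force: [-0.2, 0.4, -0.3]
grip_width: 0.267
grip_force: 35.0
```

>>> arm_command --pt "10 0 0 4 0" --pt "10 0 0 8 0" --pt "10 0 0 11 0" --pt "10 0 0 11 0"

```text
time: 35.28
position: [0.6033, 0.1047, 0.0359]
tool_rot: [0.072, 3.14, 0.0]
ft_force: [-0.1, -0.1, -0.9]
grip_width: 0.271
grip_force: 35.0
```

>>> arm_command --pt "30 0 0 0 0" --pt "30 0 0 0 0" --pt "30 0 0 0 0"

```text
time: 35.53
position: [0.6035, 0.1047, 0.0364]
tool_rot: [0.072, 3.139, 0.001]
ft_force: [0.1, -0.7, -0.2]
grip_width: 0.33
grip_force: 0.0
```

>>> arm_command --pt "30 0 0 -10 0" --pt "30 0 0 -35 0" --pt "30 0 0 -70 0" --pt "60 0 0 -105 0" --pt "60 0 0 -140 0"

```text
time: 35.95
position: [0.6028, 0.1044, 0.1781]
tool_rot: [0.073, 3.14, 0.0]
ft_force: [0.8, -0.2, 0.3]
grip_width: 0.424
grip_force: 0.0
```

>>> arm_command --pt "60 0 0 -45 0" --pt "60 0 0 -45 0" --pt "60 0 0 -45 0" --pt "60 0 0 -45 0"

```text
time: 36.28
position: [0.603, 0.1045, 0.2213]
tool_rot: [0.072, 3.14, 0.001]
ft_force: [0.5, -0.1, -0.4]
grip_width: 0.665
grip_force: 0.0
```

```bash
python3 -c "
from h import *
look('b4')"
```

```text
t 36.28 TCP [0.603  0.1045 0.2213] toolx [-0.999  0.046] tooly [0.046 0.999] w 57.8 gf 0.0 F [ 0.5 -0.1 -0.4] q7 1.36
br px [110. 180.] centre [585.2 -69.1] [121.2 128.4] 86.8 cg 577.2 -61.9
br px [250. 180.] centre [593.5  73.7] [131.2 129.9] 87.0 cg 593.4 74.1
```

View pics/b4.png

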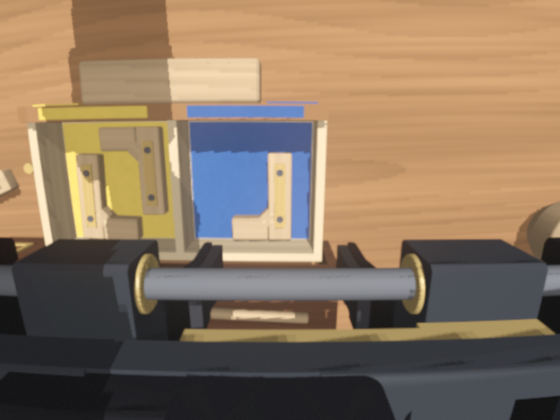

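B lies flat in the blue bin. Next is C, the left-hand one beside the cabinet. I'll grip it by the short arm so the gripper body clears the cabinet.

>>> arm_command --pt "60 2 -33 0 0" --pt "60 4 -68 0 0" --pt "60 5 -103 0 0" --pt "60 7 -138 0 0" --pt "60 9 -173 0 0"

```text
time: 36.75
position: [0.5845, -0.0693, 0.2184]
tool_rot: [-0.072, -3.137, 0.0]
ft_force: [0.3, 0.7, -0.3]
grip_width: 0.691
grip_force: 0.0
```

>>> arm_command --pt "60 2 -35 0 0" --pt "60 4 -70 0 0" --pt "60 5 -105 0 0" --pt "60 7 -140 0 0" --pt "60 9 -173 0 0"

```text
time: 37.17
position: [0.5674, -0.2419, 0.2184]
tool_rot: [-0.073, -3.137, -0.001]
ft_force: [0.3, 0.3, -0.5]
grip_width: 0.689
grip_force: 0.0
```

>>> arm_command --pt "60 1 -35 0 -7" --pt "60 1 -40 0 -14" --pt "60 1 -40 0 -20" --pt "60 1 -40 0 -20" --pt "60 1 -40 0 -20"

```text
time: 37.58
position: [0.5655, -0.2796, 0.2187]
tool_rot: [0.469, -3.104, -0.003]
ft_force: [-0.6, 0.1, 1.2]
grip_width: 0.684
grip_force: 0.0
```

```bash
python3 -c "
from h import *
look('c1')"
```

```text
t 37.58 TCP [ 0.5655 -0.2796  0.2187] toolx [-0.955 -0.296] tooly [-0.296  0.955] w 59.5 gf 0.0 F [-0.6  0.1  1.2] q7 2.38
br px [486. 228.] centre [543.3 -42.7] [112.9  40.8] 88.0 cg 535.2 -59.6
br px [302. 214.] centre [ 570.3 -244.5] [61.5 90. ] 17.2 cg 581.9 -250.8
```

>>> arm_command --pt "60 0 -1 30 0" --pt "60 0 -1 70 0" --pt "60 0 -1 110 0" --pt "60 0 -1 145 0" --pt "60 0 -1 170 0"

```text
time: 38.05
position: [0.5648, -0.2789, 0.0465]
tool_rot: [0.472, -3.102, -0.004]
ft_force: [-1.1, 0.6, -0.3]
grip_width: 0.691
grip_force: 0.0
```

>>> arm_command --pt "60 0 0 12 0" --pt "60 0 0 22 0" --pt "60 0 0 26 0" --pt "60 0 0 28 0" --pt "10 0 0 28 0"

```text
time: 38.47
position: [0.5675, -0.2814, 0.0238]
tool_rot: [-0.474, 3.104, -0.002]
ft_force: [0.0, 0.2, 0.3]
grip_width: 0.664
grip_force: 0.0
```

>>> arm_command --pt "10 0 0 0 0" --pt "10 0 0 0 0" --pt "10 0 0 0 0" --pt "10 0 0 0 0" --pt "10 0 0 0 0"

```text
time: 38.88
position: [0.5667, -0.2812, 0.023]
tool_rot: [-0.474, 3.105, -0.0]
ft_force: [0.3, -0.0, -0.0]
grip_width: 0.319
grip_force: 0.0
```

>>> arm_command --pt "10 0 0 0 0" --pt "10 0 0 0 0" --pt "10 0 0 -15 0" --pt "10 0 0 -45 0" --pt "10 0 0 -80 0"

```text
time: 39.3
position: [0.5646, -0.2802, 0.1009]
tool_rot: [0.473, -3.101, -0.004]
ft_force: [-0.1, 0.3, 0.2]
grip_width: 0.268
grip_force: 34.9
```

>>> arm_command --pt "10 0 0 -30 0" --pt "10 0 0 -30 0" --pt "10 0 0 -30 0" --pt "10 0 0 -30 0"

```text
time: 39.63
position: [0.566, -0.2807, 0.1318]
tool_rot: [0.474, -3.105, -0.001]
ft_force: [0.3, 0.8, -1.4]
grip_width: 0.267
grip_force: 34.9
```

```bash
python3 -c "
from h import *
held('c2')"
```

```text
t 39.63 TCP [ 0.566  -0.2807  0.1318] toolx [-0.954 -0.299] tooly [-0.299  0.954] w 23.3 gf 34.88163113594055 F [ 0.3  0.8 -1.4] q7 2.41
held z 0.123 tool xy min [ 12.1 -12.1] max [18.2 11.1] rect [15.2 -0.5] [23.2  6.1] 89.9
```

View pics/c2.png

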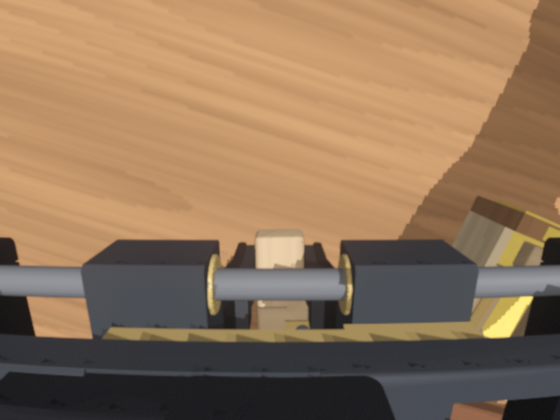

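C is held squarely by the short arm, whose end shows at about (280,232). I'll turn it and take it to the blue bin.

>>> arm_command --pt "10 0 0 0 7" --pt "10 0 0 0 14" --pt "10 0 0 0 21" --pt "10 0 0 0 28" --pt "10 0 0 0 35"

```text
time: 40.1
position: [0.5653, -0.2806, 0.1303]
tool_rot: [-0.49, -3.099, -0.001]
ft_force: [0.5, -0.0, -1.0]
grip_width: 0.269
grip_force: 34.9
```

>>> arm_command --pt "10 0 0 0 7" --pt "10 0 0 0 14" --pt "10 0 0 0 21" --pt "10 0 0 0 28" --pt "10 0 0 0 35"

```text
time: 40.52
position: [0.5653, -0.2806, 0.1303]
tool_rot: [-1.4, -2.808, 0.001]
ft_force: [0.1, 0.4, -0.7]
grip_width: 0.268
grip_force: 34.9
```

>>> arm_command --pt "10 0 0 0 7" --pt "10 0 0 0 14" --pt "10 0 0 0 21" --pt "10 0 0 0 28" --pt "10 0 0 0 35"

```text
time: 40.93
position: [0.5654, -0.2805, 0.1304]
tool_rot: [-2.18, -2.258, 0.003]
ft_force: [0.1, -0.0, -1.2]
grip_width: 0.269
grip_force: 34.9
```

>>> arm_command --pt "10 0 0 0 5" --pt "10 0 0 0 5" --pt "10 0 0 0 5"

```text
time: 41.18
position: [0.5657, -0.2806, 0.1309]
tool_rot: [-2.267, -2.171, 0.003]
ft_force: [-0.2, -0.3, -1.5]
grip_width: 0.269
grip_force: 34.9
```

>>> arm_command --pt "10 30 -2 0 0" --pt "10 65 -4 0 0" --pt "10 100 -7 0 0" --pt "10 135 -9 0 0" --pt "10 170 -11 0 0"

```text
time: 41.6
position: [0.5626, -0.1092, 0.1319]
tool_rot: [-2.269, -2.172, 0.001]
ft_force: [0.5, 1.1, -0.3]
grip_width: 0.27
grip_force: 34.9
```

>>> arm_command --pt "10 35 -2 0 0" --pt "10 70 -4 0 0" --pt "10 105 -7 0 0" --pt "10 140 -9 0 0" --pt "10 165 -11 0 0"

```text
time: 42.02
position: [0.5592, 0.0586, 0.132]
tool_rot: [-2.264, -2.175, -0.001]
ft_force: [0.2, -0.2, -1.1]
grip_width: 0.268
grip_force: 34.9
```

>>> arm_command --pt "10 11 -1 0 0" --pt "10 11 -1 0 0" --pt "10 11 -1 0 0" --pt "10 11 -1 0 0"

```text
time: 42.35
position: [0.5595, 0.0627, 0.1325]
tool_rot: [2.274, 2.166, -0.002]
ft_force: [0.4, -0.6, -0.3]
grip_width: 0.27
grip_force: 34.9
```

```bash
python3 -c "
from h import *
held('c3');rel([.5604,.0666,.037],-2.9)"
```

```text
t 42.35 TCP [0.5595 0.0627 0.1325] toolx [0.048 0.999] tooly [ 0.999 -0.048] w 23.5 gf 34.88139867782593 F [ 0.4 -0.6 -0.3] q7 -0.08
held z 0.1235 tool xy min [ 11.2 -12.3] max [17.4 11.4] rect [14.3 -0.4] [23.7  6.1] 89.9
t 42.4 TCP [0.5596 0.0626 0.1325] toolx [0.049 0.999] tooly [ 0.999 -0.049] w 23.4 gf 34.88134682178497 F [-0.3  0.1 -0.2] q7 -0.08
shift [ 4.2  0.6 95.5] spin 0.1
```

>>> arm_command --pt "10 4 1 5 0" --pt "10 4 1 28 0" --pt "10 4 1 55 0" --pt "10 4 1 74 0" --pt "10 4 1 84 0"

```text
time: 42.82
position: [0.5589, 0.0682, 0.0458]
tool_rot: [-2.273, -2.167, 0.006]
ft_force: [-0.4, 0.4, -1.1]
grip_width: 0.269
grip_force: 34.9
```

>>> arm_command --pt "10 0 0 4 0" --pt "10 0 0 8 0" --pt "10 0 0 12 0" --pt "10 0 0 12 0"

```text
time: 43.15
position: [0.5611, 0.0694, 0.0368]
tool_rot: [2.272, 2.169, 0.001]
ft_force: [0.1, -0.3, -0.6]
grip_width: 0.271
grip_force: 34.9
```

>>> arm_command --pt "30 0 0 0 0" --pt "30 0 0 0 0" --pt "30 0 0 0 0"

```text
time: 43.4
position: [0.5613, 0.0697, 0.0374]
tool_rot: [2.271, 2.169, 0.002]
ft_force: [0.4, 0.9, 0.1]
grip_width: 0.335
grip_force: 0.0
```

>>> arm_command --pt "30 0 0 -10 0" --pt "30 0 0 -35 0" --pt "30 0 0 -70 0" --pt "30 0 0 -105 0" --pt "10 0 0 -140 0"

```text
time: 43.82
position: [0.5605, 0.0692, 0.1791]
tool_rot: [2.272, 2.169, 0.001]
ft_force: [0.5, 0.1, 0.2]
grip_width: 0.321
grip_force: 0.0
```

>>> arm_command --pt "0 0 0 -45 0" --pt "0 -35 -10 -45 0" --pt "0 -70 -30 -45 0" --pt "0 -70 -60 -45 0" --pt "0 -70 -90 -45 0"

```text
time: 44.23
position: [0.4669, 0.0006, 0.2226]
tool_rot: [2.278, 2.162, 0.002]
ft_force: [0.4, 1.3, 0.7]
grip_width: 0.027
grip_force: 0.0
```

>>> arm_command --pt "0 0 -35 0 0" --pt "0 0 -60 0 0" --pt "0 0 -60 0 0" --pt "0 0 -60 0 0"

```text
time: 44.57
position: [0.4074, 0.0065, 0.2226]
tool_rot: [-2.271, -2.17, -0.006]
ft_force: [0.3, 0.3, 0.9]
grip_width: 0.002
grip_force: 0.0
```

Run:
```python
from h import *
p,im,d,P=look('c4')
im,d=get_image('top');cv2.imwrite('pics/top6.png',im[:,:,::-1]);
cv2.imwrite('pics/fin.png',np.vstack([cv2.resize(im[110:310,150:430],(760,543)) ])[:,:,::-1])
p=camera_params('top')
h,wd=d.shape;vv,uu=np.mgrid[:h,:wd]
u=cv2.undistortPoints(np.stack([uu,vv],-1).reshape(-1,1,2).astype(float),p['intrinsics'],np.array(p['D'])).reshape(h,wd,2)
E=p['extrinsics'];P=np.dstack([u*d[...,None],d])@E[:3,:3].T+E[:3,3]
m=(P[...,2]>.008)&(P[...,2]<.034)&(d>0)&(P[...,0]>.3)&(P[...,0]<.65)
for c in blobs(m,60): print(c.mean(0).round(),w([c.mean(0)],p,.016).round(3),cv2.contourArea(c))
m=(P[...,2]>.034)&(P[...,2]<.06)&(P[...,0]>.52)&(P[...,0]<.63)&(abs(P[...,1])<.14)
print('high px in bins',m.sum())
```

```text
t 44.57 TCP [0.4074 0.0065 0.2226] toolx [0.045 0.999] tooly [ 0.999 -0.045] w 0.2 gf 0.0 F [0.3 0.3 0.9] q7 -0.27
br px [457. 221.] centre [598.5 -44.9] [ 80.6 113.2] 87.0 cg 602.9 -43.9
br px [  9. 211.] centre [105.1  -2.2] [100.8  27.8] 75.8 cg 103.1 -2.8
br px [472. 110.] centre [604.8  74.4] [130.9 113.8] 87.0 cg 598.6 67.9
[315. 227.] [[ 0.585 -0.064  0.016]] 1695.0
[270. 226.] [[0.59  0.072 0.016]] 1619.5
high px in bins 312
```

View pics/fin.png

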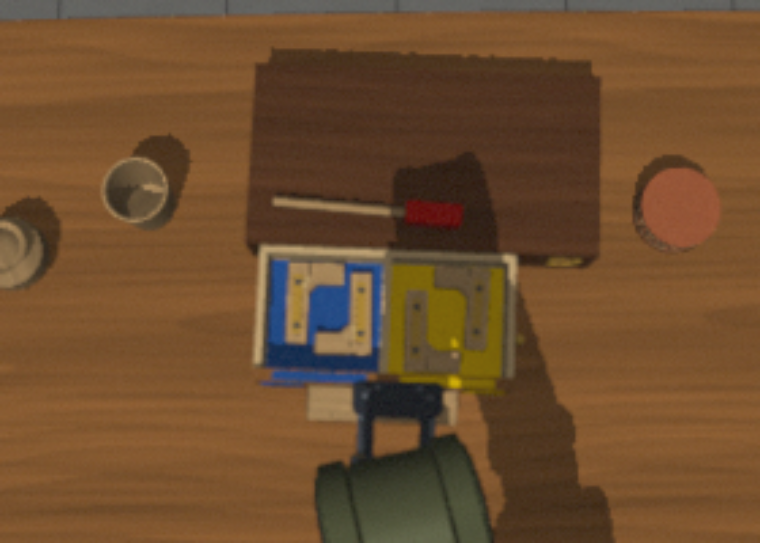

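All four brackets lie flat in the right bins, at (290–360,310) blue and (415–480,310) yellow, and the stick is on the cabinet top. I'll turn the closed gripper crosswise and push the rail in.

>>> arm_command --pt "0 8 20 0 -6" --pt "0 8 33 0 -13" --pt "0 8 33 0 -20" --pt "0 8 33 0 -27" --pt "0 8 33 0 -34"

```text
time: 45.08
position: [0.4423, 0.0125, 0.2216]
tool_rot: [1.531, 2.742, -0.003]
ft_force: [0.3, -0.1, -0.8]
grip_width: 0.005
grip_force: 0.0
```

>>> arm_command --pt "0 0 0 0 -7" --pt "0 0 0 0 -14" --pt "0 0 0 0 -21" --pt "0 0 0 0 -28" --pt "0 0 0 0 -35"

```text
time: 45.5
position: [0.4422, 0.0125, 0.2217]
tool_rot: [0.636, 3.076, -0.003]
ft_force: [0.3, 0.2, -0.8]
grip_width: 0.008
grip_force: 0.0
```

>>> arm_command --pt "0 0 0 0 -7" --pt "0 0 0 0 -14" --pt "0 0 0 0 -21" --pt "0 0 0 0 -21" --pt "0 0 0 0 -21"

```text
time: 45.92
position: [0.4418, 0.0128, 0.2217]
tool_rot: [0.078, 3.14, -0.002]
ft_force: [-0.3, -0.2, -1.0]
grip_width: 0.007
grip_force: 0.0
```

Run:
```python
from h import *
rel([.443,.0145,.05],87.1)
```

```text
t 45.92 TCP [0.4418 0.0128 0.2217] toolx [-0.999  0.05 ] tooly [0.05  0.999] w 0.6 gf 0.0 F [-0.3 -0.2 -1. ] q7 1.29
shift [ -1.1   1.9 171.7] spin 0.0
```

>>> arm_command --pt "0 0 2 30 0" --pt "0 0 2 70 0" --pt "0 0 2 110 0" --pt "0 0 2 145 0" --pt "0 0 2 165 0"

```text
time: 46.33
position: [0.4392, 0.0141, 0.0534]
tool_rot: [-0.079, -3.137, 0.004]
ft_force: [-1.3, 0.0, 0.2]
grip_width: 0.007
grip_force: 0.0
```

>>> arm_command --pt "0 0 0 5 0" --pt "0 -5 0 6 0" --pt "0 -10 0 6 0" --pt "0 -15 0 6 0" --pt "0 -20 0 6 0"

```text
time: 46.75
position: [0.4631, 0.0144, 0.0521]
tool_rot: [0.072, 3.138, 0.002]
ft_force: [-4.6, 0.6, 2.8]
grip_width: 0.009
grip_force: 2.1
```

>>> arm_command --pt "0 -10 0 0 0" --pt "0 -20 0 0 0" --pt "0 -30 0 0 0" --pt "0 -40 0 0 0" --pt "0 -50 0 0 0"

```text
time: 47.17
position: [0.5107, 0.012, 0.0512]
tool_rot: [-0.072, -3.138, -0.002]
ft_force: [-5.8, -1.0, 3.9]
grip_width: 0.003
grip_force: 2.6
```

>>> arm_command --pt "0 -12 0 0 0" --pt "0 -24 0 0 0" --pt "0 -36 0 0 0" --pt "0 -46 0 0 0" --pt "0 -55 0 0 0"

```text
time: 47.58
position: [0.5655, 0.0091, 0.0511]
tool_rot: [-0.072, -3.138, -0.001]
ft_force: [-6.0, -1.2, 3.4]
grip_width: 0.006
grip_force: 2.9
```

>>> arm_command --pt "0 -6 0 0 0" --pt "0 -12 0 0 0" --pt "0 -18 0 0 0" --pt "0 -24 0 0 0" --pt "0 -28 0 0 0"

```text
time: 48.0
position: [0.5923, 0.0077, 0.051]
tool_rot: [-0.073, -3.136, -0.001]
ft_force: [-5.7, -1.1, 3.6]
grip_width: 0.004
grip_force: 2.9
```

>>> arm_command --pt "0 -3 0 0 0" --pt "0 -6 0 0 0" --pt "0 -9 0 0 0" --pt "0 -12 0 0 0" --pt "0 -12 0 0 0"

```text
time: 48.42
position: [0.6063, 0.007, 0.0509]
tool_rot: [0.073, 3.141, -0.0]
ft_force: [-3.8, -1.6, 1.1]
grip_width: 0.004
grip_force: 1.2
```

>>> arm_command --pt "0 -2 0 0 0" --pt "0 -4 0 0 0" --pt "0 -4 0 0 0"

```text
time: 48.67
position: [0.6098, 0.0069, 0.0508]
tool_rot: [-0.072, -3.14, 0.0]
ft_force: [-3.9, -1.3, 2.2]
grip_width: 0.004
grip_force: 2.1
```

>>> arm_command --pt "0 -2 0 0 0" --pt "0 -3 0 0 0" --pt "0 -3 0 0 0"

```text
time: 48.92
position: [0.6116, 0.0069, 0.0507]
tool_rot: [-0.073, -3.138, -0.001]
ft_force: [-7.9, -1.1, 4.5]
grip_width: 0.003
grip_force: 3.7
```

>>> arm_command --pt "0 -1 0 0 0" --pt "0 -2 0 0 0" --pt "0 -2 0 0 0"

```text
time: 49.17
position: [0.6116, 0.0069, 0.0506]
tool_rot: [-0.072, -3.133, -0.002]
ft_force: [-13.8, -0.3, 10.1]
grip_width: 0.007
grip_force: 6.5
```

>>> arm_command --pt "0 -1 0 0 0" --pt "0 -2 0 0 0" --pt "0 -2 0 0 0"

```text
time: 49.42
position: [0.6117, 0.0069, 0.0505]
tool_rot: [-0.072, -3.129, -0.003]
ft_force: [-18.8, -0.6, 14.4]
grip_width: 0.005
grip_force: 9.2
```

It's against the stop. I'll back off and check that it stays shut.

>>> arm_command --pt "0 10 0 0 0" --pt "0 20 0 0 0" --pt "0 45 0 0 0" --pt "0 75 0 0 0" --pt "0 105 0 0 0"

```text
time: 49.83
position: [0.5128, 0.0123, 0.0509]
tool_rot: [0.072, 3.137, 0.001]
ft_force: [0.3, -0.2, 1.0]
grip_width: 0.003
grip_force: 0.0
```

>>> arm_command --pt "0 20 0 -30 0" --pt "0 30 0 -65 0" --pt "0 30 0 -100 0" --pt "0 30 0 -135 0" --pt "0 30 0 -160 0"

```text
time: 50.25
position: [0.484, 0.0139, 0.2145]
tool_rot: [0.072, 3.134, 0.007]
ft_force: [0.7, 0.0, -0.0]
grip_width: 0.002
grip_force: 0.0
```

>>> arm_command --pt "0 0 0 0 0" --pt "0 0 0 0 0" --pt "0 0 0 0 0" --pt "0 0 0 0 0" --pt "0 0 0 0 0"

```text
time: 50.67
position: [0.4814, 0.013, 0.2094]
tool_rot: [-0.072, -3.139, 0.001]
ft_force: [-0.3, -0.0, -0.6]
grip_width: 0.005
grip_force: 0.0
```

Run:
```python
from h import *
pose()
f=np.load('top0.npz')['im'].astype(int);im,d=get_image('top');p=camera_params('top');im=im.astype(int)
for nm,x in(('start',f),('now',im)):
    g=x[190:270,275].tolist();print(nm,[r for r in range(190,270) if x[r,275,0]>140 and x[r,275,2]>60])
h,wd=d.shape;vv,uu=np.mgrid[:h,:wd]
u=cv2.undistortPoints(np.stack([uu,vv],-1).reshape(-1,1,2).astype(float),p['intrinsics'],np.array(p['D'])).reshape(h,wd,2)
E=p['extrinsics'];P=np.dstack([u*d[...,None],d])@E[:3,:3].T+E[:3,3]
m=(P[...,2]>.008)&(P[...,2]<.034)&(d>0)&(P[...,0]>.3)&(P[...,0]<.65)
print('brackets on table',[c.mean(0).round() for c in blobs(m,60)])
m=(P[...,2]>.05)&(P[...,2]<.072)&(P[...,0]>.44)&(P[...,0]<.645)&(abs(P[...,1])<.16)
print('drawer/rail',[cv2.boxPoints(cv2.minAreaRect((w(c,p,.062)[:,:2]*1000).astype(np.float32))).round(0).tolist() for c in blobs(m,60)])
m=(im[...,0]>90)&(im[...,1]<60)&(im[...,0]>3*im[...,1])
print('red',[(cv2.minAreaRect((w(c,p,.104)[:,:2]*1000).astype(np.float32))) for c in blobs(m,20)])
cv2.imwrite('pics/end.png',im[:,:,::-1].astype(np.uint8))
```

```text
t 50.67 TCP [0.4814 0.013  0.2094] toolx [-0.999  0.046] tooly [0.046 0.999] w 0.4 gf 0.0 F [-0.3 -0.  -0.6] q7 1.4
start [204, 205, 206, 207, 208, 209, 210, 211, 212, 213, 214]
now []
brackets on table []
drawer/rail [[[610.0, -77.0], [643.0, -78.0], [645.0, 80.0], [612.0, 80.0]]]
red [((687.9754638671875, -45.38004684448242), (54.8951530456543, 20.641435623168945), 84.8663330078125)]
```

```bash
python3 -c "
from bench import *
print(close_job())"
```

```text
the job is handed in; nothing more can be done
None
```

I tripped the latch, put all four brackets (two left-hand, two right-hand) flat in their compartments, laid the stick back on the cabinet top before the brackets because the gripper was needed, pushed the drawer shut so it stayed shut, and handed the job in at about 51 s; early on the open fingers hit the cabinet top at about 83 N, under the 120 N wrist limit.

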